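Pack the microscope kit tray, tall parts last

ROBOT

A 6-joint arm with a two-finger parallel gripper is mounted at the origin on a cart in front of the work surface, level with it; the furniture and walls round the work are solid. World frame = base frame: x ahead of the robot, y to its left, z up, the work surface at z = 0. Lengths are in m, angles in rad, forces in N, time in s.
With the tool pointing down it reaches from about 0.35 to 0.775 m from the base axis. Payload 5.5 kg.
Tool frame: the origin (TCP) lies between the finger pads; the fingertips stand 19 mm ahead of it and the grasp point (between the pads) is the TCP; x points along the fingers, z is the direction in which the jaws open and shut, and the axes are right-handed (so a half turn about x gives the same grasp; the last joint's range is limited). The gripper opens to 85 mm and grips with 20 to 120 N. Pads are 22 mm wide; open, the fingers measure 114 mm over their backs; the gripper's body (76 mm by 85 mm) begins 54 mm behind the grasp point. The pads swing forward as they close: fully open they stand 13 mm farther back than shut.
Start: joints at [1.056, 0.313, 0.046, 1.304, 0, 1.431], TCP at [0.211, 0.535, 0.25] pointing down, gripper open.
Joint ranges: [-2.76, 2.76], [-0.86, 1.69], [-1.03, 1.26], [-2.2, 2.34], [-1.47, 1.5], [-3.14, 3.14]. Speed limits (rad/s): [2.57, 2.57, 3.14, 3.14, 3.14, 3.14].

INTERFACE

Orientations are given as [roll, pitch, yaw] about the fixed x, y, z axes, in that order (R = Rz(yaw) Ry(pitch) Rx(roll)).
In Python, from station import * gives the robot as it stands.
- The arm moves only by the shell command python3 -m inch 'ROWS' [FORCE]. ROWS is text: rows parted by semicolons, each of 7 numbers parted by spaces: the turn, a rotation vector about the world's x, y, z in rad, then the shift along the world's x, y, z in mm, then the opening, from 0 (shut) to 1 (fully open). A call has 1 to 5 rows; each row shifts and turns the commanded pose from where the row before left it; what a row does not reach is not made up. A row lasts 1/12 s, in which the tool goes at most 41.7 mm and 7.16 degrees, less where a joint would pass 70% of its speed; a pose out of reach is approached as far as the arm can. A call is refused whole if a number of a shift passes 41.7 or a number of a turn 0.125, either way. A call with a gripper value outside its range is refused whole. The fingers move at their own pace and stop on an object; FORCE is the grip in N (left out, the last holds). Time passes only in rows, so rows that do not move let the fingers close. It gives the time, the measured TCP pose, the force and the opening at its end, in the units of the state.
- sense(): the state, without advancing time (a new reading comes with each control period).
- get_image(name): name is "scene" or "top" or "wrist"; returns the picture (420x560x3 uint8, red, green, blue); there is no depth.
- camera_params(name): a dict with "fx", "fy", "cx", "cy" (pixels), "k1" (the pictures are not rectified: a ray, as slopes to the right and down, at radius r is drawn at 1 + k1 r^2 times it, then the intrinsics apply), "R" (3x3) and "t" (3): a world point X has camera coordinates R X + t; the wrist camera has in their place "T_tool_cam" (4x4, takes a point from camera to tool coordinates, whose origin is the TCP and whose axes are the tool frame's). Camera axes: x right, y down, z forward; pixel columns grow to the right and rows downward; lengths in m; the calibration is good to about 2 mm. A picture is of the moment at which its call begins: read the wrist's pose just before it. camera_params takes no time and is no camera call.
- job_done(): hands the job in, once; it reports no verdict.
The state is a dict: "time_s": time; "qpos": joint angles; "joint_velocities": joint speeds; "joint_torque": joint torques, N m; "eef_pos": TCP position; "eef_rot": TCP orientation; "ft_force": force on the tool from outside, world axes, zero at the start; "moment": the same for the moment, N m; "finger_gap": opening from 0.0 (shut) to 1.0 (fully open).
Only numpy, scipy, OpenCV 4.12 (cv2) and the standard library are available. Lean on these libraries where they do the work, as an engineer would, in place of code of your own. Each camera call takes 0.05 s, during which the arm holds its last target.

TASK

Pack the microscope parts into the grey kit tray, low parts first so that nothing already packed is in the way: lay the two slide mailers flat in the two long side pockets, then stand the lens case in the small middle pocket, and last of all stand the tall lamp housing in the large middle pocket. Each must sit fully down on the tray floor inside its pocket; leave the spare eyepiece, the dropper bottle and the beaker standing where they are.

Things in the scene. Friction and masses are not known exactly. Their poses are not given: they have to be found in the camera images.
- kit_tray: low grey kit tray, fixed, level, 124 (x) x 202 (y) mm. Origin: centre of its underside; x along the mailer pockets. Floor 4 mm thick, outer walls 20 high; four pockets marked by ribs 5 mm above the floor: two flat ones along x at the sides, two for round parts between them (small at -x, large at +x), so close that a standing part blocks fingers and gripper from lower places beside it.
- flat_pocket_left (a point): centre of the pocket for a mailer at the tray's +y side, on the floor surface; 40 wide (y) x 97 mm long (x). Axes as the tray's. The ribs leave a 30 mm gap for fingers at mid-length; beyond the pocket, 29 mm free to the outer wall.
- flat_pocket_right (a point): the like pocket at the tray's -y side; either mailer may lie in either of the two, either way round.
- small_pocket (a point): centre of the small pocket, on the floor surface, ribs 42 mm apart: for the lens case. 26 mm from the tray's centre towards -x.
- large_pocket (a point): centre of the large pocket, on the floor surface, ribs 49 mm apart: for the lamp housing. 26 mm from the tray's centre towards +x.
- mailer_a_center (a point): slide mailer: flat closed rectangular box with a clear lid, 35 wide x 92 long x 14 mm thick, lid fixed, lying flat; mailer_b is identical. Point: its centre, half-way up (7 mm above its underside). Its y axis runs along the 92 length, x across the 35 width, z up. Grasp across its width. About 60 g.
- mailer_b_center (a point): slide mailer: flat closed rectangular box with a clear lid, 35 wide x 92 long x 14 mm thick, lid fixed, lying flat; mailer_a is identical. Point: its centre, half-way up (7 mm above its underside). Its y axis runs along the 92 length, x across the 35 width, z up. Grasp across its width. About 60 g.
- lens_case_center (a point): lens case: upright black cylinder with a wider grey screw lid (fixed), 37 across, 62 mm tall. Point: its centre, 31 mm above its underside; z up, yaw has no meaning. About 120 g.
- lamp_housing_center (a point): lamp housing: upright bare-metal cylinder with cooling fins round its lower half, 115 mm tall, 44 across its base and fins, 41 across the smooth upper part (60 to 112 mm above its underside), where it is best grasped. Point: its centre, 57.5 mm above its underside; z up, yaw has no meaning. About 250 g.
- eyepiece_center (a point): bystander: spare eyepiece, black, upright, 38 across, 52 mm tall, standing close (about 15 mm gap) beside the lens case in any direction. Point: its centre, 26 mm up. Leave alone.
- dropper_bottle_center (a point): bystander: brown dropper bottle, upright, 28 across, 82 mm tall, standing close (about 19 mm gap) beside the lamp housing in any direction. Point: its centre, 41 mm up. Leave alone.
- beaker_center (a point): bystander: translucent beaker, 121 across with its spout, 151 mm tall, behind the tray. Point: on its axis, 75 mm up. Leave alone.
Mind the look-alikes: they are no part of the job. Leave any orange look-alike of the part that bears mailer_b_center alone.

How it is judged:
On the way, in this order (a step that is already met when the one before it is completed fails the run):
1. both slide mailers lie flat in the two side pockets ((((horizontal distance between mailer_a_center and flat_pocket_left below 0.007 m and z of mailer_a_center in the frame of flat_pocket_left below 0.0095 m and angle between mailer_a_center's own z axis and vertical below 0.07 rad and angle between the y axis of mailer_a_center and the x axis of flat_pocket_left, either way round below 0.1 rad) and (horizontal distance between mailer_b_center and flat_pocket_right below 0.007 m and z of mailer_b_center in the frame of flat_pocket_right below 0.0095 m and angle between mailer_b_center's own z axis and vertical below 0.07 rad and angle between the y axis of mailer_b_center and the x axis of flat_pocket_right, either way round below 0.1 rad)) or ((horizontal distance between mailer_a_center and flat_pocket_right below 0.007 m and z of mailer_a_center in the frame of flat_pocket_right below 0.0095 m and angle between mailer_a_center's own z axis and vertical below 0.07 rad and angle between the y axis of mailer_a_center and the x axis of flat_pocket_right, either way round below 0.1 rad) and (horizontal distance between mailer_b_center and flat_pocket_left below 0.007 m and z of mailer_b_center in the frame of flat_pocket_left below 0.0095 m and angle between mailer_b_center's own z axis and vertical below 0.07 rad and angle between the y axis of mailer_b_center and the x axis of flat_pocket_left, either way round below 0.1 rad))) and contact force between the fingers and mailer_a below 0.1 N and contact force between the fingers and mailer_b below 0.1 N), for 0.2 s.
2. then the lens case stands in the small pocket ((((horizontal distance between mailer_a_center and flat_pocket_left below 0.007 m and z of mailer_a_center in the frame of flat_pocket_left below 0.0095 m and angle between mailer_a_center's own z axis and vertical below 0.07 rad and angle between the y axis of mailer_a_center and the x axis of flat_pocket_left, either way round below 0.1 rad) and (horizontal distance between mailer_b_center and flat_pocket_right below 0.007 m and z of mailer_b_center in the frame of flat_pocket_right below 0.0095 m and angle between mailer_b_center's own z axis and vertical below 0.07 rad and angle between the y axis of mailer_b_center and the x axis of flat_pocket_right, either way round below 0.1 rad)) or ((horizontal distance between mailer_a_center and flat_pocket_right below 0.007 m and z of mailer_a_center in the frame of flat_pocket_right below 0.0095 m and angle between mailer_a_center's own z axis and vertical below 0.07 rad and angle between the y axis of mailer_a_center and the x axis of flat_pocket_right, either way round below 0.1 rad) and (horizontal distance between mailer_b_center and flat_pocket_left below 0.007 m and z of mailer_b_center in the frame of flat_pocket_left below 0.0095 m and angle between mailer_b_center's own z axis and vertical below 0.07 rad and angle between the y axis of mailer_b_center and the x axis of flat_pocket_left, either way round below 0.1 rad))) and horizontal distance between lens_case_center and small_pocket below 0.007 m and z of lens_case_center in the frame of small_pocket below 0.0335 m and angle between lens_case_center's own z axis and vertical below 0.07 rad and contact force between the fingers and lens_case below 0.1 N), for 0.2 s.
3. last, the lamp housing stands in the large pocket ((((horizontal distance between mailer_a_center and flat_pocket_left below 0.007 m and z of mailer_a_center in the frame of flat_pocket_left below 0.0095 m and angle between mailer_a_center's own z axis and vertical below 0.07 rad and angle between the y axis of mailer_a_center and the x axis of flat_pocket_left, either way round below 0.1 rad) and (horizontal distance between mailer_b_center and flat_pocket_right below 0.007 m and z of mailer_b_center in the frame of flat_pocket_right below 0.0095 m and angle between mailer_b_center's own z axis and vertical below 0.07 rad and angle between the y axis of mailer_b_center and the x axis of flat_pocket_right, either way round below 0.1 rad)) or ((horizontal distance between mailer_a_center and flat_pocket_right below 0.007 m and z of mailer_a_center in the frame of flat_pocket_right below 0.0095 m and angle between mailer_a_center's own z axis and vertical below 0.07 rad and angle between the y axis of mailer_a_center and the x axis of flat_pocket_right, either way round below 0.1 rad) and (horizontal distance between mailer_b_center and flat_pocket_left below 0.007 m and z of mailer_b_center in the frame of flat_pocket_left below 0.0095 m and angle between mailer_b_center's own z axis and vertical below 0.07 rad and angle between the y axis of mailer_b_center and the x axis of flat_pocket_left, either way round below 0.1 rad))) and horizontal distance between lens_case_center and small_pocket below 0.007 m and z of lens_case_center in the frame of small_pocket below 0.0335 m and angle between each of lens_case_center, lamp_housing_center's own z axis and vertical below 0.07 rad and horizontal distance between lamp_housing_center and large_pocket below 0.007 m and z of lamp_housing_center in the frame of large_pocket below 0.06 m and contact force between the fingers and lamp_housing below 0.1 N), for 0.2 s.
At the end, for the whole second after the job is handed in: One mailer in each side pocket, along it (within 0.1 rad) and centred within 7 mm, flat on the floor (within 2.5 mm, 0.07 rad); the lens case in the small and the lamp housing in the large pocket, centred within 7 mm, on the floor (within 2.5 mm) and upright (within 0.07 rad); all at rest ((((horizontal distance between mailer_a_center and flat_pocket_left below 0.007 m and z of mailer_a_center in the frame of flat_pocket_left below 0.0095 m and angle between mailer_a_center's own z axis and vertical below 0.07 rad and angle between the y axis of mailer_a_center and the x axis of flat_pocket_left, either way round below 0.1 rad) and (horizontal distance between mailer_b_center and flat_pocket_right below 0.007 m and z of mailer_b_center in the frame of flat_pocket_right below 0.0095 m and angle between mailer_b_center's own z axis and vertical below 0.07 rad and angle between the y axis of mailer_b_center and the x axis of flat_pocket_right, either way round below 0.1 rad)) or ((horizontal distance between mailer_a_center and flat_pocket_right below 0.007 m and z of mailer_a_center in the frame of flat_pocket_right below 0.0095 m and angle between mailer_a_center's own z axis and vertical below 0.07 rad and angle between the y axis of mailer_a_center and the x axis of flat_pocket_right, either way round below 0.1 rad) and (horizontal distance between mailer_b_center and flat_pocket_left below 0.007 m and z of mailer_b_center in the frame of flat_pocket_left below 0.0095 m and angle between mailer_b_center's own z axis and vertical below 0.07 rad and angle between the y axis of mailer_b_center and the x axis of flat_pocket_left, either way round below 0.1 rad))) and horizontal distance between lens_case_center and small_pocket below 0.007 m and z of lens_case_center in the frame of small_pocket below 0.0335 m and angle between each of lens_case_center, lamp_housing_center's own z axis and vertical below 0.07 rad and horizontal distance between lamp_housing_center and large_pocket below 0.007 m and z of lamp_housing_center in the frame of large_pocket below 0.06 m and linear speed of each of mailer_a, mailer_b, lens_case, lamp_housing below 0.02 m/s); the robot touches nothing.
It fails at once if the spare eyepiece is shifted by more than 20 mm or tipped over (distance of eyepiece_center from where it was at the start of the episode above 0.02 m or angle between eyepiece_center's own z axis and vertical above 0.35 rad).
It fails at once if the dropper bottle is shifted by more than 20 mm or tipped over (distance of dropper_bottle_center from where it was at the start of the episode above 0.02 m or angle between dropper_bottle_center's own z axis and vertical above 0.35 rad).
It fails at once if the beaker is shifted by more than 20 mm or tipped over (distance of beaker_center from where it was at the start of the episode above 0.02 m or angle between beaker_center's own z axis and vertical above 0.35 rad).
It also fails if it takes over 72 s, if anything falls off the work surface, if the arm or the gripper's body presses on something with over 40 N, if the wrist force passes 120 N, or if a joint passes its speed limit or range.

## Working session

There is one attempt and no reset: what is moved stays moved. The work goes in short steps, Python scripts to look and compute and a shell command to move; the robot and the scene stay as the last step left them, time stands still between calls to the robot, and variables do not carry over. Pictures are saved under pics/ and viewed, and the job is handed in when it is done.

```bash
ls; mkdir -p pics; python3 - <<'E'
from station import *
import cv2
s=sense();print(s)
for n in ("scene","top","wrist"):
    p=camera_params(n);print(n,p)
    cv2.imwrite(f"pics/{n}0.png",cv2.cvtColor(get_image(n),cv2.COLOR_RGB2BGR))
E
```

```text
pics
{'time_s': 0.0, 'qpos': array([1.05641986e+00, 3.13995331e-01, 4.49835648e-02, 1.30355826e+00,
       1.57344213e-05, 1.43123552e+00]), 'joint_velocities': array([ 1.21472508e-03,  1.36982933e-03, -1.46601798e-03,  4.89417039e-06,
       -1.75862024e-03, -8.37226016e-04]), 'joint_torque': array([ 1.65658636e-03, -4.80622101e+01,  2.98537213e+01,  1.91417034e-02,
        1.56783717e-04,  6.33234137e-06]), 'eef_pos': array([0.21026507, 0.53468567, 0.24941357]), 'eef_rot': array([ 2.99316111,  1.56902256, -2.09404355]), 'ft_force': array([-0.73272062, -0.10934763,  0.04005191]), 'moment': array([-0.00998444,  0.00791631,  0.07496145]), 'finger_gap': 0.9984025773840003}
scene {'fx': 511.34476015944, 'fy': 511.34476015944, 'cx': 268.3678302576829, 'cy': 210.31647096546698, 'k1': -0.01736595705461895, 'R': array([[ 0.537796  , -0.84286086,  0.01900081],
       [-0.4169818 , -0.28551223, -0.86290726],
       [ 0.73273572,  0.45614508, -0.50500498]]), 't': array([-0.28544147,  0.2904415 ,  0.90209839])}
top {'fx': 504.68428517436854, 'fy': 504.68428517436854, 'cx': 278.9169786030682, 'cy': 217.4773190844771, 'k1': 0.056360882691415565, 'R': array([[-1.96914028e-03, -9.99997920e-01,  5.31178636e-04],
       [-9.99573932e-01,  1.95283592e-03, -2.91228527e-02],
       [ 2.91217548e-02, -5.88299300e-04, -9.99575699e-01]]), 't': array([0.02275561, 0.51700159, 1.40975223])}
wrist {'fx': 320.39765098586577, 'fy': 320.39765098586577, 'cx': 279.9346485848309, 'cy': 205.92181601075623, 'k1': -0.04371436166903072, 'T_tool_cam': array([[-1.33220121e-04, -3.03873888e-01,  9.52712256e-01,
        -1.23743699e-01],
       [-4.11846553e-04, -9.52712167e-01, -3.03873917e-01,
         7.81617081e-02],
       [ 9.99999906e-01, -4.32853379e-04,  1.77101649e-06,
        -1.46338616e-03],
       [ 0.00000000e+00,  0.00000000e+00,  0.00000000e+00,
         1.00000000e+00]])}
```

View pics/scene0.png

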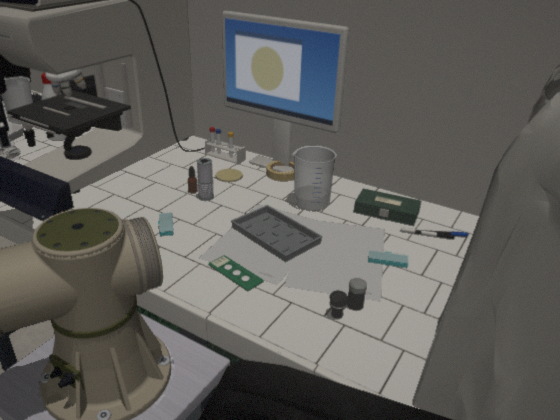

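View pics/top0.png

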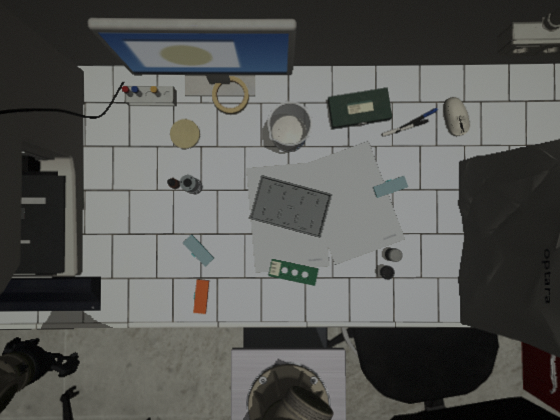

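View pics/wrist0.png

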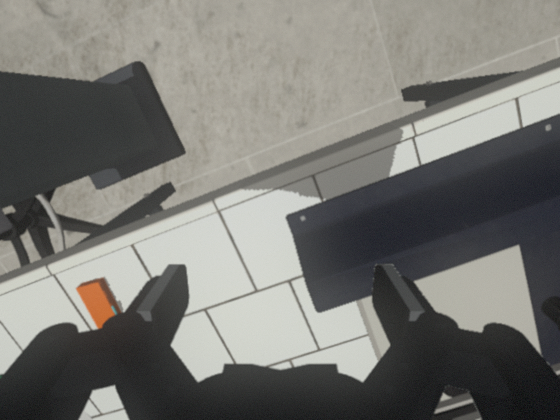

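```bash
cat > h.py <<'E'
from station import *
import cv2, numpy as np
from scipy.spatial.transform import Rotation as Ro
def save(im,n): cv2.imwrite(f"pics/{n}.png",cv2.cvtColor(im,cv2.COLOR_RGB2BGR))
def crop(im,u0,v0,u1,v1,n,s): save(cv2.resize(im[v0:v1,u0:u1],None,fx=s,fy=s,interpolation=cv2.INTER_CUBIC),n)
def cam(name,st=None):
    p=camera_params(name)
    if name=="wrist":
        T=np.eye(4);T[:3,:3]=Ro.from_euler('xyz',st["eef_rot"]).as_matrix();T[:3,3]=st["eef_pos"]
        M=np.linalg.inv(T@np.array(p["T_tool_cam"]));R,t=M[:3,:3],M[:3,3]
    else: R,t=np.array(p["R"]),np.array(p["t"])
    K=np.array([[p["fx"],0,p["cx"]],[0,p["fy"],p["cy"]],[0,0,1.]]);d=np.array([p["k1"],0,0,0,0.])
    return R,t,K,d
def pix(name,X,st=None):
    R,t,K,d=cam(name,st)
    return cv2.projectPoints(np.atleast_2d(np.array(X,float)),cv2.Rodrigues(R)[0],t,K,d)[0][:,0]
def world(name,uv,z,st=None):
    R,t,K,d=cam(name,st); out=[]
    n=cv2.undistortPoints(np.array(uv,float).reshape(-1,1,2),K,d)[:,0]
    c=-R.T@t
    for (a,b),zz in zip(n,np.broadcast_to(z,len(n))):
        r=R.T@[a,b,1]; out.append(c+r*(zz-c[2])/r[2])
    return np.array(out)
E
python3 - <<'E'
from h import *
im=cv2.cvtColor(cv2.imread("pics/top0.png"),cv2.COLOR_BGR2RGB)
crop(im,240,165,340,240,"t_tray",8)
crop(im,360,165,420,290,"t_right",4.5)
crop(im,160,165,230,325,"t_left",3.7)
for n,a,z in (("tray",(290,206),.02),("ma",(390,187),.014),("mb",(198,250),.014),("cases",(393,255),.062),("eye",(387,272),.052),("lamp",(191,184),.115),("drop",(174,183),.08),("orange",(201,296),.014),("beak",(288,126),.15)):
    print(n,world("top",[a],z).round(3))
E
```

```text
tray [[ 0.549 -0.009  0.02 ]]
ma [[ 0.601 -0.289  0.014]]
mb [[0.427 0.247 0.014]]
cases [[ 0.414 -0.284  0.062]]
eye [[ 0.368 -0.27   0.052]]
lamp [[0.601 0.25  0.115]]
drop [[0.607 0.301 0.08 ]]
orange [[0.299 0.238 0.014]]
beak [[ 0.745 -0.002  0.15 ]]
```

View pics/t_tray.png

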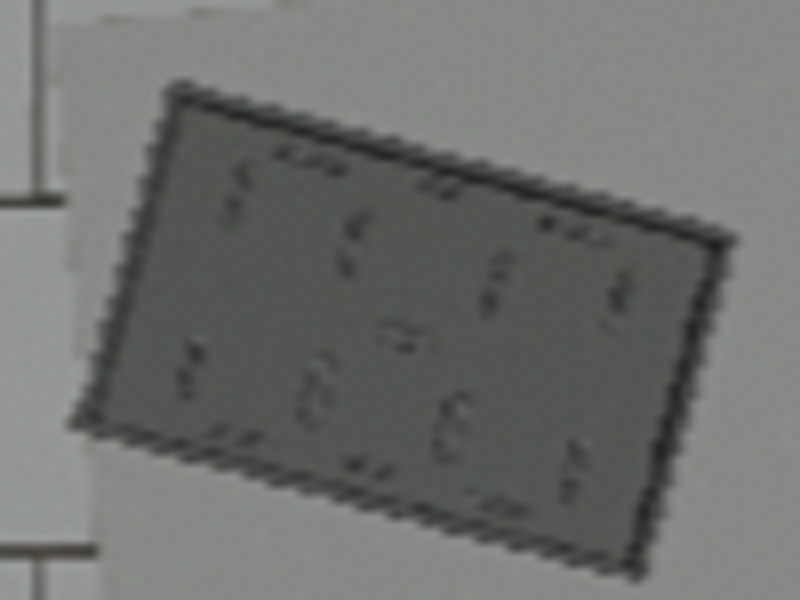

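View pics/t_right.png

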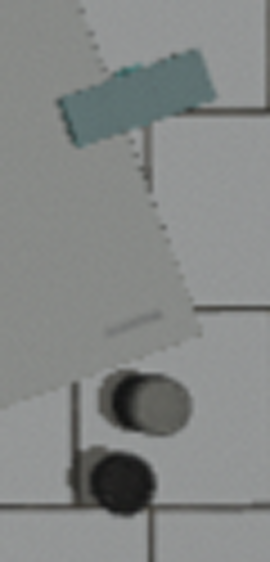

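View pics/t_left.png

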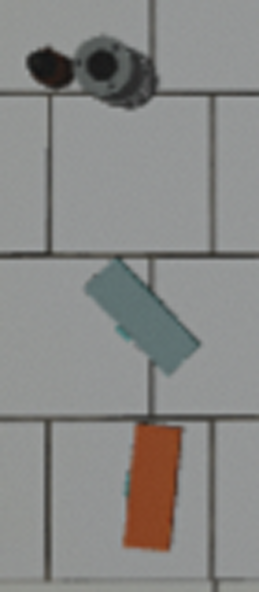

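```bash
python3 - <<'E'
from h import *
s=sense();R=Ro.from_euler('xyz',s["eef_rot"]).as_matrix();print(R.round(3))
def rep(n,px,z):
    w=world("top",px,z);c=w.mean(0);print(n,"c",c.round(4))
    e=[w[(i+1)%4]-w[i] for i in range(4)]
    print([ (round(np.hypot(*v[:2])*1000,1),round(np.degrees(np.arctan2(v[1],v[0])),1)) for v in e])
rep("tray",[(261.5,176),(331.6,195),(320,236.9),(249.75,217.75)],.02)
o=np.array([360,165]);rep("right",np.array([(62,98),(197,49),(217,97),(80,147)])/4.5+o,.014)
o=np.array([160,165]);rep("left",np.array([(84,285),(118,258),(201,345),(170,376)])/3.7+o,.014)
rep("orange",np.array([(136,424),(183,427),(170,550),(123,547)])/3.7+o,.014)
print("lens",world("top",[np.array((162,405))/4.5+[360,165]],.062),"eye",world("top",[np.array((123,483))/4.5+[360,165]],.052))
print("lamp",world("top",[np.array((102,66))/3.7+o],.115),"drop",world("top",[np.array((46,66))/3.7+o],.082))
E
```

```text
[[-0.001 -0.931  0.366]
 [-0.001  0.366  0.931]
 [-1.     0.    -0.001]]
tray c [ 0.5475 -0.0111  0.02  ]
[(np.float64(202.4), np.float64(-105.3)), (np.float64(121.1), np.float64(164.3)), (np.float64(202.5), np.float64(74.6)), (np.float64(121.0), np.float64(-15.7))]
right c [ 0.6022 -0.2911  0.014 ]
[(np.float64(88.8), np.float64(-70.1)), (np.float64(32.2), np.float64(-157.9)), (np.float64(90.2), np.float64(110.0)), (np.float64(32.4), np.float64(19.7))]
left c [0.4256 0.2453 0.014 ]
[(np.float64(32.5), np.float64(-51.5)), (np.float64(90.6), np.float64(-136.4)), (np.float64(32.8), np.float64(135.0)), (np.float64(94.3), np.float64(43.4))]
orange c [0.2976 0.2374 0.014 ]
[(np.float64(35.3), np.float64(-93.9)), (np.float64(92.1), np.float64(174.2)), (np.float64(35.2), np.float64(86.1)), (np.float64(92.0), np.float64(-5.7))]
lens [[ 0.41402109 -0.29249413  0.062     ]] eye [[ 0.36683552 -0.27099495  0.052     ]]
lamp [[0.60429331 0.25864954 0.115     ]] drop [[0.60754924 0.30467059 0.082     ]]
```

Candidates for the mailers are teal at top (390,187), teal at (198,250) and orange at (201,296). The two teal ones are the parts. The orange one is the look-alike and stays. I'll approach the left teal one and confirm it close up.

```bash
python3 -m inch '0 0 0.125 24 -32 -10 1;0 0 0.125 24 -32 -10 1;0 0 0.125 24 -32 -10 1;0 0 0.125 24 -32 -10 1;0 0 0.125 24 -32 -10 1' 30; python3 -m inch '0 0 0.125 24 -32 -10 1;0 0 0.125 24 -32 -10 1;0 0 0.125 24 -32 -10 1;0 0 0.125 24 -32 -10 1;0 0 0 0 0 0 1'
python3 - <<'E'
from h import *
s=sense();print(s["eef_pos"]);save(get_image("wrist"),"w1")
print(pix("wrist",[[.4256,.2453,.014]],s))
R=Ro.from_euler('xyz',s["eef_rot"]).as_matrix();print(R.round(3))
E
```

```text
time_s: 0.57
eef_pos: [0.3225, 0.3859, 0.2035]
eef_rot: [2.095, 1.57, -2.408]
ft_force: [1.7, 0.5, 0.2]
finger_gap: 0.998
time_s: 0.98
eef_pos: [0.4103, 0.2698, 0.1669]
eef_rot: [2.198, 1.568, -1.869]
ft_force: [-0.0, -0.2, -0.6]
finger_gap: 1.001
[0.41026542 0.2697819  0.16688034]
[[248.61820317 194.02790734]]
[[-0.001 -0.799 -0.602]
 [-0.003 -0.602  0.799]
 [-1.     0.002 -0.002]]
```

View pics/w1.png

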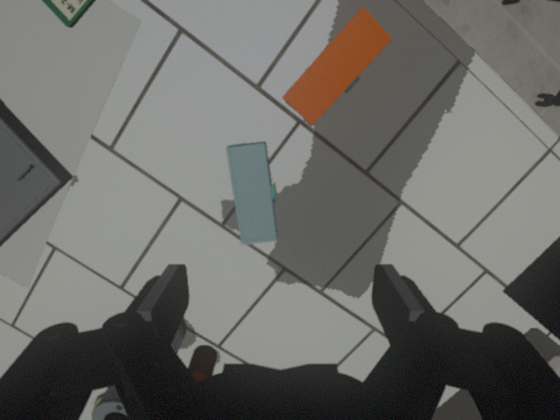

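The picture shows the teal mailer at (252,192) and the orange look-alike at (337,65). I'll measure the teal one from its corners.

```bash
cat >> h.py <<'E'
def rect(n,px,z,s=None):
    w=world(n,px,z,s);e=[w[(i+1)%4]-w[i] for i in range(4)]
    print("c",(w.mean(0)*1000).round(1),[(round(float(np.hypot(*v[:2]))*1000,1),round(float(np.degrees(np.arctan2(v[1],v[0]))),1)) for v in e])
def st():
    s=sense();R=Ro.from_euler('xyz',s["eef_rot"]).as_matrix()
    print("tcp mm",(s["eef_pos"]*1000).round(1),"jawyaw deg",round(float(np.degrees(np.arctan2(R[1,2],R[0,2]))),2),"toolx",R[:,0].round(3),"gap",round(float(s["finger_gap"]),3),"F",s["ft_force"].round(1),"t",round(s["time_s"],2));return s
E
python3 - <<'E'
from h import *
im=cv2.cvtColor(cv2.imread("pics/w1.png"),cv2.COLOR_BGR2RGB);crop(im,200,120,310,270,"w1c",4);st()
E
```

```text
tcp mm [408.9 271.6 167.5] jawyaw deg 126.74 toolx [-0.002 -0.001 -1.   ] gap 1.002 F [-0.7 -0.1  0.6] t 1.03
```

View pics/w1c.png

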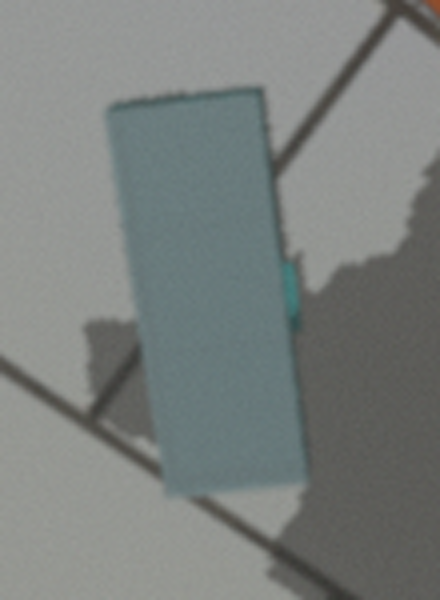

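```bash
python3 - <<'E'
from h import *
s={"eef_pos":np.array([.41026,.26978,.16688]),"eef_rot":np.array([2.198,1.568,-1.869])}
c=np.array([(108,107),(262,90),(305,483),(168,493)])/4+[200,120]
rect("wrist",c,.014,s); st()
E
```

```text
c [424.4 249.2  14. ] [(33.3, 133.1), (91.6, 42.5), (32.4, -48.4), (90.7, -136.9)]
tcp mm [408.9 271.6 167.5] jawyaw deg 126.74 toolx [-0.002 -0.001 -1.   ] gap 1.002 F [-0.7 -0.1  0.6] t 1.03
```

```bash
python3 -m inch '0 0 0.11 16 -24 -20 1;0 0 0 0 0 -35 1;0 0 0 0 0 -32 1;0 0 0 0 0 0 1;0 0 0 0 0 0 1'
python3 - <<'E'
from h import *
s=st();im=get_image("wrist");save(im,"w2")
print(pix("wrist",[[.425,.2475,.014]],s),pix("wrist",[s["eef_pos"]-[0,0,.0555]],s))
E
```

```text
time_s: 1.45
eef_pos: [0.4218, 0.2503, 0.0807]
eef_rot: [1.119, 1.566, -2.837]
ft_force: [0.3, 0.1, 0.3]
finger_gap: 0.997
tcp mm [421.8 250.3  80.7] jawyaw deg 133.35 toolx [-0.004 -0.001 -1.   ] gap 0.997 F [0.3 0.1 0.3] t 1.45
[[273.65388429 234.4524108 ]] [[280.29903796 240.85426369]]
```

View pics/w2.png

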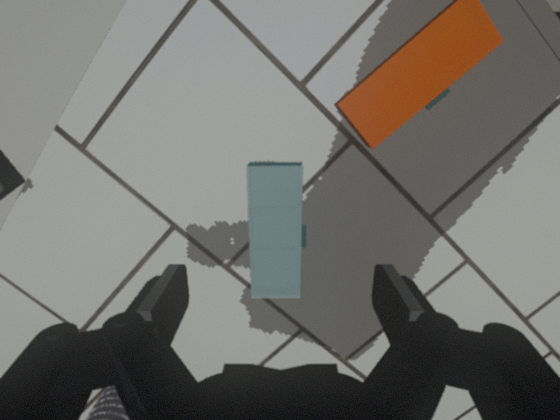

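```bash
python3 - <<'E'
from h import *
s=st();rect("wrist",[(248,163.5),(302,163.5),(300,297.5),(252,297.5)],.014,s)
E
```

```text
tcp mm [423.4 250.9  82.3] jawyaw deg 133.38 toolx [-0.001 -0.    -1.   ] gap 1.0 F [ 0.7 -0.8 -0.2] t 1.5
c [426.9 250.   14. ] [(32.6, 133.3), (93.7, 43.7), (33.4, -46.7), (93.7, -136.7)]
```

```bash
python3 -m inch '0 0 0 2 -2 -30 1;0 0 0 0 0 -20 1;0 0 0 0 0 -10 1;0 0 0 0 0 0 0.6;0 0 0 0 0 0 0.3' 30; python3 -m inch '0 0 0 0 0 0 0;0 0 0 0 0 0 0;0 0 0 0 0 0 0'; python3 -c "from h import *;st()"
```

```text
time_s: 1.92
eef_pos: [0.4264, 0.2489, 0.0229]
eef_rot: [-1.836, 1.57, 0.492]
ft_force: [-0.2, 0.3, 0.8]
finger_gap: 0.746
time_s: 2.17
eef_pos: [0.4271, 0.2489, 0.0233]
eef_rot: [-1.863, 1.568, 0.465]
ft_force: [-0.5, 0.4, 5.5]
finger_gap: 0.388
tcp mm [427.1 248.9  23.3] jawyaw deg 133.36 toolx [ 0.003  0.001 -1.   ] gap 0.388 F [-0.5  0.4  5.5] t 2.17
```

```bash
python3 -m inch '0 0 0 0 0 0 0;0 0 0 0 0 0 0' 40; python3 -m inch '0 0 0 0 0 15 0;0 0 0 0 0 35 0;0 0 0 0 0 40 0;0 0 0 0 0 30 0'; python3 - <<'E'
from h import *
st();save(get_image("wrist"),"w3")
E
```

```text
time_s: 2.33
eef_pos: [0.427, 0.2489, 0.0233]
eef_rot: [-1.816, 1.568, 0.512]
ft_force: [-0.6, 0.6, 6.9]
finger_gap: 0.388
time_s: 2.67
eef_pos: [0.4262, 0.2484, 0.1447]
eef_rot: [-1.909, 1.569, 0.418]
ft_force: [1.3, 1.6, -0.7]
finger_gap: 0.384
tcp mm [426.2 248.4 144.7] jawyaw deg 133.34 toolx [ 0.002  0.001 -1.   ] gap 0.384 F [ 1.3  1.6 -0.7] t 2.67
```

View pics/w3.png

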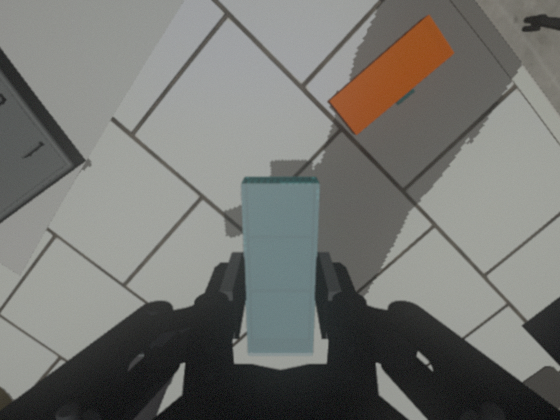

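```bash
python3 - <<'E'
from h import *
s=st();rect("wrist",[(242,184),(319,184),(314,354),(247,354)],s["eef_pos"][2]-.0093,s)
E
```

```text
tcp mm [429.3 249.7 150.3] jawyaw deg 133.35 toolx [ 0.01   0.004 -1.   ] gap 0.391 F [1.9 1.7 3.4] t 2.72
c [428.5 248.7 141. ] [(32.8, 133.4), (90.8, 44.0), (34.8, -46.5), (90.8, -137.3)]
```

```bash
python3 -m inch '0 0 -0.115 14 -24 8 0;0 0 -0.115 14 -24 8 0;0 0 -0.115 14 -24 8 0;0 0 -0.115 14 -24 8 0;0 0 -0.115 14 -24 8 0'; python3 -m inch '0 0 -0.115 14 -24 8 0;0 0 -0.115 14 -24 0 0;0 0 -0.115 14 -24 0 0;0 0 -0.11 14 -24 0 0;0 0 0 0 0 0 0';python3 - <<'E'
from h import *
s=st();save(get_image("wrist"),"w4");save(get_image("top"),"top4");st()
E
```

```text
time_s: 3.13
eef_pos: [0.4964, 0.1272, 0.1825]
eef_rot: [-1.543, 1.57, 0.204]
ft_force: [1.5, 0.4, -0.3]
finger_gap: 0.383
time_s: 3.55
eef_pos: [0.5547, 0.0282, 0.19]
eef_rot: [-1.796, 1.567, -0.508]
ft_force: [0.1, 0.2, -0.8]
finger_gap: 0.388
tcp mm [554.7  28.2 190. ] jawyaw deg 73.84 toolx [ 0.003 -0.002 -1.   ] gap 0.388 F [ 0.1  0.2 -0.8] t 3.55
tcp mm [552.   31.3 189.6] jawyaw deg 74.27 toolx [-0.  0. -1.] gap 0.382 F [-0.8  0.4 -0.8] t 3.65
```

View pics/w4.png

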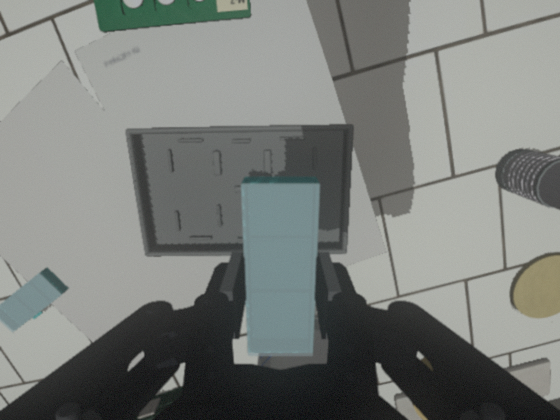

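```bash
python3 -m inch '0 0 0 30 20 20 0;0 0 0 30 20 20 0;0 0 0 0 0 0 0;0 0 0 0 0 0 0;0 0 0 0 0 0 0';python3 - <<'E'
from h import *
s=st();im=get_image("wrist");save(im,"w5");st()
crop(im,90,40,390,240,"w5c",2.6)
E
```

```text
time_s: 4.07
eef_pos: [0.6109, 0.0734, 0.2293]
eef_rot: [1.741, 1.57, 3.041]
ft_force: [-0.4, 0.6, -0.5]
finger_gap: 0.389
tcp mm [610.9  73.4 229.3] jawyaw deg 74.48 toolx [-0.001  0.    -1.   ] gap 0.389 F [-0.4  0.6 -0.5] t 4.07
tcp mm [610.3  73.  229. ] jawyaw deg 74.43 toolx [-0.002  0.    -1.   ] gap 0.388 F [ 0.2 -0.9 -1.4] t 4.12
```

View pics/w5c.png

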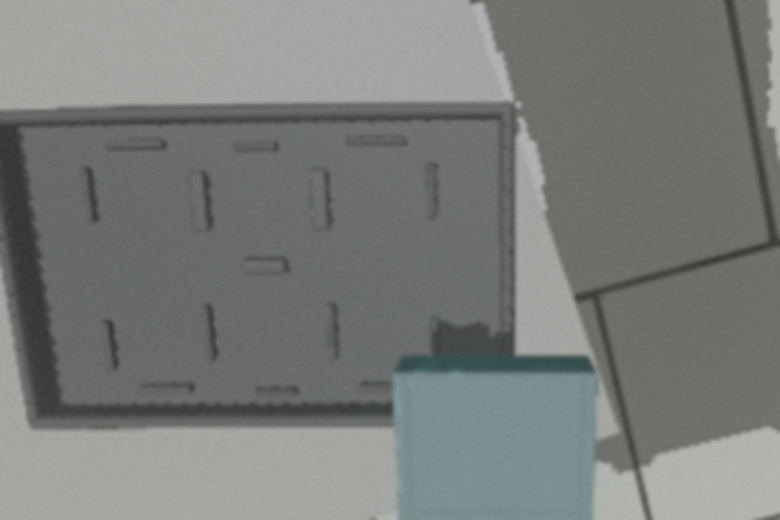

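```bash
python3 - <<'E'
from h import *
s={"eef_pos":np.array([.6107,.0733,.2292]),"eef_rot":np.array([1.741,1.57,3.041])}
o=np.array([90,40])
f=lambda p:np.array(p)/2.6+o
top=world("wrist",f([(0,115),(515,104),(32,425)]),.02,s);print("rim",(top*1000).round(1))
P=dict(t1=(136,144),t2=(256,146),t3=(376,141),b1=(166,386),b2=(277,389),b3=(375,384),L1=(90,195),L2=(111,344),Li1=(202,200),Li2=(210,330),Ri1=(320,198),Ri2=(333,330),R1=(432,190),mid=(267,265))
w=world("wrist",f(list(P.values())),.009,s)
a=np.radians(-15.7);c=np.array([.5475,-.0111])
for k,v in zip(P,w):
    d=v[:2]-c;print(k,(v*1000).round(1),"tray xy",(1000*np.array([d@[np.cos(a),np.sin(a)],d@[-np.sin(a),np.cos(a)]])).round(1))
E
```

```text
rim [[ 464.3  -83.3   20. ]
 [ 515.   106.7   20. ]
 [ 581.8 -123.5   20. ]]
t1 [487.6 -40.8   9. ] tray xy [-49.6 -44.8]
t2 [501.6   4.9   9. ] tray xy [-48.5   3. ]
t3 [512.8  51.    9. ] tray xy [-50.2  50.4]
b1 [583.  -66.4   9. ] tray xy [ 49.2 -43.7]
b2 [597.2 -20.7   9. ] tray xy [50.5  4.2]
b3 [606.4  20.5   9. ] tray xy [48.2 46.3]
L1 [500.6 -66.4   9. ] tray xy [-30.2 -65.9]
L2 [559.6 -82.2   9. ] tray xy [ 30.8 -65.2]
Li1 [515.1 -23.2   9. ] tray xy [-27.9 -20.4]
Li2 [565.5 -39.2   9. ] tray xy [ 24.9 -22.2]
Ri1 [527.4  22.8   9. ] tray xy [-28.5  27.2]
Ri2 [579.5  10.7   9. ] tray xy [24.9 29.6]
R1 [536.6  66.9   9. ] tray xy [-31.6  72.1]
mid [546.6  -6.8   9. ] tray xy [-2.   3.9]
```

```bash
python3 -m inch '0 0 0 0 0 0 0;0 0 0 0 0 0 0;0 0 0 0 0 0 0';python3 - <<'E'
from h import *
s=st();im=get_image("top");st();crop(im,210,100,350,240,"t5c",4.2)
E
```

```text
time_s: 4.37
eef_pos: [0.611, 0.072, 0.2294]
eef_rot: [1.75, 1.57, 3.047]
ft_force: [-0.1, 0.1, -1.0]
finger_gap: 0.384
tcp mm [611.   72.  229.4] jawyaw deg 74.32 toolx [-0.001  0.    -1.   ] gap 0.384 F [-0.1  0.1 -1. ] t 4.37
tcp mm [611.2  72.  229.5] jawyaw deg 74.31 toolx [-0.001  0.    -1.   ] gap 0.389 F [0.2 0.4 0.2] t 4.42
```

View pics/t5c.png

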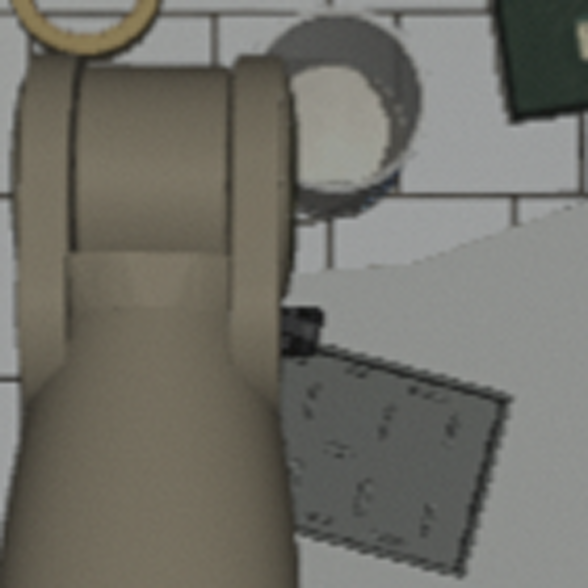

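```bash
python3 -m inch '0 0 0 -25 -18 -30 0;0 0 0 -25 -18 -35 0;0 0 0 0 0 -35 0;0 0 0 0 0 -25 0;0 0 0 0 0 0 0'; python3 -m inch '0 0 0 0 0 0 0;0 0 0 0 0 0 0'; python3 - <<'E'
from h import *
s=st();im=get_image("wrist");save(im,"w6");st()
E
```

```text
time_s: 4.83
eef_pos: [0.5607, 0.0384, 0.1041]
eef_rot: [1.76, 1.561, 3.056]
ft_force: [-0.3, -0.9, -0.7]
finger_gap: 0.382
time_s: 5.0
eef_pos: [0.5664, 0.0386, 0.1109]
eef_rot: [-1.315, 1.569, -0.018]
ft_force: [-0.3, 0.3, -0.2]
finger_gap: 0.386
tcp mm [566.4  38.6 110.9] jawyaw deg 74.33 toolx [ 0.002 -0.    -1.   ] gap 0.386 F [-0.3  0.3 -0.2] t 5.0
tcp mm [567.   38.7 111.4] jawyaw deg 74.34 toolx [ 0.004 -0.    -1.   ] gap 0.387 F [ 0.2 -0.2 -0.9] t 5.05
```

View pics/w6.png

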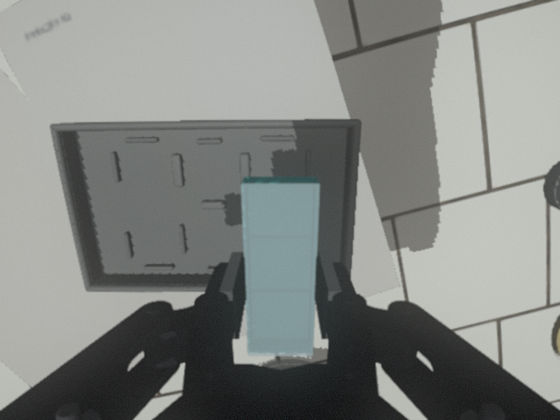

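```bash
python3 - <<'E'
from h import *
im=cv2.cvtColor(cv2.imread("pics/w6.png"),cv2.COLOR_BGR2RGB);im=cv2.convertScaleAbs(im,alpha=1.5)
crop(im,45,110,375,300,"w6c",2.4)
E
```

```text
(no output)
```

View pics/w6c.png

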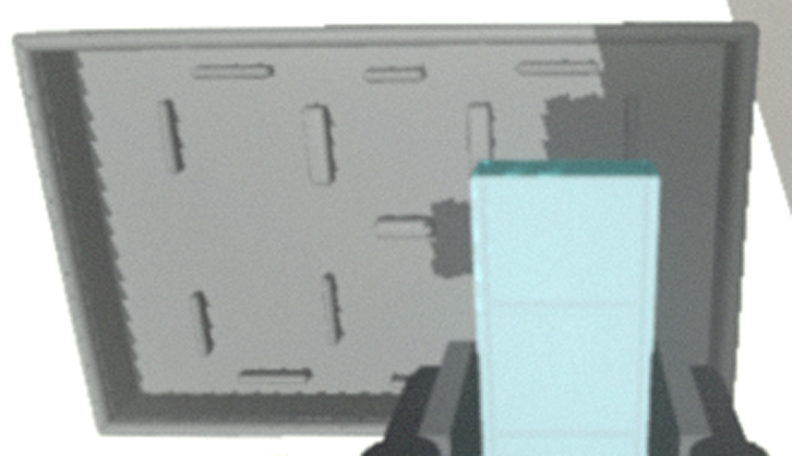

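```bash
cat > tr.py <<'E'
from h import *
from scipy.optimize import least_squares
# rib centres in tray frame (top of rib): estimated model
M=dict(t1=(-49.75,-47),t2=(-48.5,0),t3=(-49.75,47),b1=(49.75,-47),b2=(52,0),b3=(49.75,47),L1=(-30,-68.5),L2=(30,-68.5),R1=(-30,68.5),R2=(30,68.5),mid=(-1.75,0))
C=dict(TL=(-62,-101),TR=(-62,101),BL=(62,-101),BR=(62,101))
def fit(n,P,s):
    k=list(P);uv=np.array([P[i] for i in k],float)
    z=[.02 if i in C else .009 for i in k]
    w=world(n,uv,z,s)[:,:2]*1000
    m=np.array([(C if i in C else M)[i] for i in k])
    def f(x):
        c,q=np.cos(x[2]),np.sin(x[2]);return (m@np.array([[c,q],[-q,c]])+x[:2]-w)
    r=least_squares(lambda x:f(x).ravel(),[547,-9,-.27]);print("tray",r.x[:2].round(1),np.degrees(r.x[2]).round(2))
    for a,b in zip(k,f(r.x)):print(a,b.round(1),end=" ")
    print();c,q=np.cos(r.x[2]),np.sin(r.x[2])
    for a,p in (("left",(0,47)),("right",(0,-47)),("small",(-26,0)),("large",(26,0))):print(a,(r.x[:2]+np.array(p)@np.array([[c,q],[-q,c]])).round(1))
E
python3 - <<'E'
from tr import *
s={"eef_pos":np.array([.5664,.0386,.1109]),"eef_rot":np.array([-1.315,1.569,-.018])}
g=lambda p:np.array(p)/2.4+[45,110]
fit("wrist",{k:g(v) for k,v in dict(TL=(13,37),TR=(757,25),BL=(102,434),t1=(233,70),t2=(395,73),t3=(558,67),L1=(168,136),R1=(629,125),mid=(405,225),L2=(200,322),b1=(276,373)).items()},s)
g=lambda p:np.array(p)/8+[240,165]
fit("top",{k:g(v) for k,v in dict(TR=(78,422),TL=(640,575),BL=(733,240),BR=(172,88),mid=(405,336),t2=(370,468),b2=(442,187)).items()},None)
E
```

```text
tray [547.1  -8.5] -14.94
TL [0.2 2.1] TR [-1.4 -1.1] BL [-2.2  2.4] t1 [ 0.2 -0.5] t2 [-0.5 -0.7] t3 [-0.8 -1. ] L1 [1.1 0.3] R1 [ 1.9 -0.9] mid [ 0.2 -0.4] L2 [0.2 0.5] b1 [ 1.1 -0.8] 
left [559.2  36.9]
right [535.  -53.9]
small [522.   -1.8]
large [572.2 -15.2]
tray [547.7 -11.2] -15.36
TR [-1.5 -0.3] TL [-1.4  0.2] BL [1.7 0.2] BR [ 1.7 -0.3] mid [-0.4  0.5] t2 [0.8 0.4] b2 [-0.9 -0.7] 
left [560.1  34.1]
right [535.2 -56.5]
small [522.6  -4.3]
large [572.7 -18.1]
```

```bash
python3 -c "from h import *;st()"; python3 -m inch '0 0 0 -6 -2.5 -25 0;0 0 0 0 0 -25 0;0 0 0 0 0 0 0;0 0 0 0 0 0 0;0 0 0 0 0 0 0'; python3 - <<'E'
from h import *
s=st();im=get_image("wrist");save(cv2.convertScaleAbs(im,alpha=1.4),"w7");st()
E
```

```text
tcp mm [567.   38.7 111.4] jawyaw deg 74.34 toolx [ 0.004 -0.    -1.   ] gap 0.387 F [ 0.2 -0.2 -0.9] t 5.05
time_s: 5.47
eef_pos: [0.561, 0.0363, 0.0613]
eef_rot: [-1.338, 1.568, -0.041]
ft_force: [0.8, 0.1, -0.7]
finger_gap: 0.388
tcp mm [561.   36.3  61.3] jawyaw deg 74.35 toolx [ 0.003 -0.    -1.   ] gap 0.388 F [ 0.8  0.1 -0.7] t 5.47
tcp mm [561.2  36.2  61.6] jawyaw deg 74.35 toolx [ 0.004 -0.    -1.   ] gap 0.383 F [0.1 0.8 0. ] t 5.52
```

View pics/w7.png

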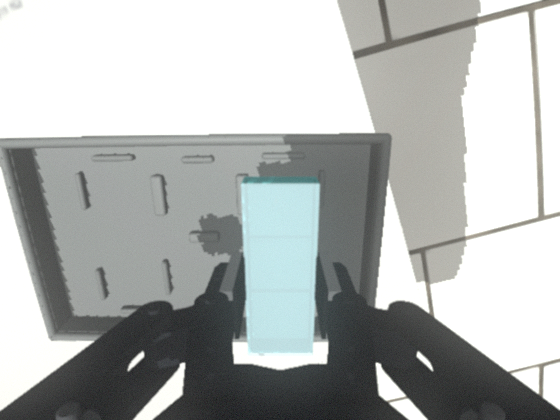

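```bash
python3 - <<'E'
from h import *
im=cv2.cvtColor(cv2.imread("pics/w7.png"),cv2.COLOR_BGR2RGB);im=cv2.convertScaleAbs(im,alpha=1.2)
crop(im,60,125,400,325,"w7c",2.35)
E
```

```text
(no output)
```

View pics/w7c.png

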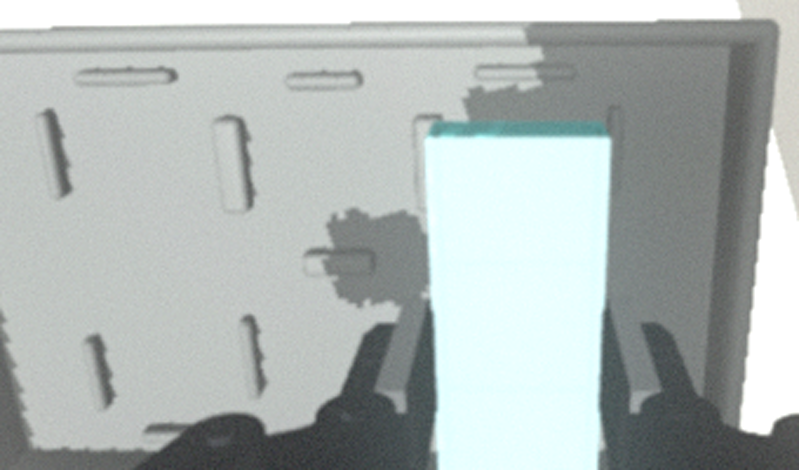

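```bash
python3 - <<'E'
from tr import *
s={"eef_pos":np.array([.5611,.03625,.0614]),"eef_rot":np.array([-1.338,1.568,-.041])}
g=lambda p:np.array(p)/2.35+[60,125]
fit("wrist",{k:g(v) for k,v in dict(TR=(776,22),t1=(125,75),t2=(325,80),t3=(525,72),L1=(52,155),R1=(615,150),mid=(340,262),L2=(98,372)).items()},s)
print((world("wrist",[g((525,72)),g((325,80))],.009,s)*1000).round(1))
rect("wrist",[g((427,135)),g((609,135)),g((598,469)),g((438,469))],s["eef_pos"][2]-.0093,s)
E
```

```text
tray [547.4  -8.1] -15.34
TR [-0.2 -0.4] t1 [0.2 0.4] t2 [-0.4 -0.1] t3 [-0.2 -0.2] L1 [0.6 0.5] R1 [ 0.5 -0.5] mid [-0.1 -0.1] L2 [-0.4  0.3] 
left [559.9  37.2]
right [535.  -53.4]
small [522.4  -1.2]
large [572.5 -15. ]
[[512.1  50.6   9. ]
 [501.1   4.8   9. ]]
c [551.1  37.8  52.1] [(33.0, 74.3), (72.6, -15.3), (33.9, -105.8), (72.6, 163.9)]
```

```bash
python3 -m inch '0 0 0.006 0 0.7 -15 0;0 0 0 0 0 -10 0;0 0 0 0 0 -6 0;0 0 0 0 0 -2 0;0 0 0 0 0 0 0';python3 -m inch '0 0 0 0 0 0 0'; python3 -c "from h import *;st()"
```

```text
time_s: 5.93
eef_pos: [0.5595, 0.037, 0.0274]
eef_rot: [-1.338, 1.57, -0.035]
ft_force: [-2.2, 0.4, 5.5]
finger_gap: 0.385
time_s: 6.02
eef_pos: [0.5595, 0.037, 0.0274]
eef_rot: [-1.289, 1.57, 0.014]
ft_force: [-2.9, 0.9, 5.4]
finger_gap: 0.384
tcp mm [559.5  37.   27.4] jawyaw deg 74.68 toolx [ 0.001  0.    -1.   ] gap 0.384 F [-2.9  0.9  5.4] t 6.02
```

```bash
python3 -m inch '0 0 0 0 0 0 0.5;0 0 0 0 0 0 0.56;0 0 0 0 0 0 0.56;0 0 0 0 0 0 0.56'; python3 -m inch '0 0 0 0 0 10 0.56;0 0 0 0 0 35 0.56;0 0 0 0 0 40 0.6;0 0 0 0 0 20 1;0 0 0 0 0 0 1';python3 -m inch '0 0 0 0 0 0 1;0 0 0 0 0 0 1'; python3 - <<'E'
from h import *
s=st();im=get_image("wrist");save(cv2.convertScaleAbs(im,alpha=1.4),"w8");st()
E
```

```text
time_s: 6.35
eef_pos: [0.5594, 0.0369, 0.0263]
eef_rot: [-0.852, 1.571, 0.451]
ft_force: [0.2, 0.7, -0.2]
finger_gap: 0.563
time_s: 6.77
eef_pos: [0.5629, 0.0367, 0.1376]
eef_rot: [-1.373, 1.561, -0.069]
ft_force: [0.2, 0.7, -0.2]
finger_gap: 0.861
time_s: 6.93
eef_pos: [0.5588, 0.037, 0.131]
eef_rot: [1.66, 1.57, 2.963]
ft_force: [-0.5, 0.3, 0.7]
finger_gap: 0.999
tcp mm [558.8  37.  131. ] jawyaw deg 74.68 toolx [-0.001  0.    -1.   ] gap 0.999 F [-0.5  0.3  0.7] t 6.93
tcp mm [558.3  37.  130.3] jawyaw deg 74.68 toolx [-0.002  0.    -1.   ] gap 1.0 F [-0.5 -0.2 -0.4] t 6.98
```

View pics/w8.png

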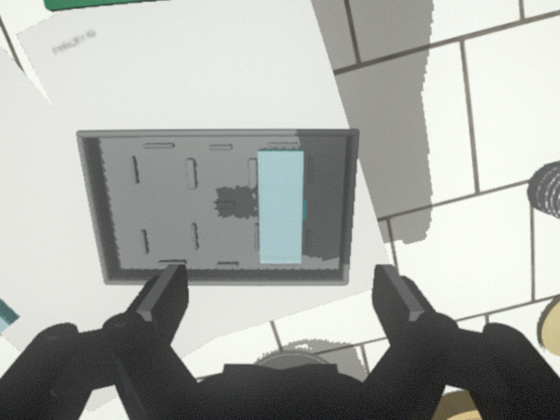

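```bash
python3 - <<'E'
from tr import *
im=cv2.cvtColor(cv2.imread("pics/w8.png"),cv2.COLOR_BGR2RGB)
crop(im,70,120,370,295,"w8c",2.66)
E
```

```text
(no output)
```

View pics/w8c.png

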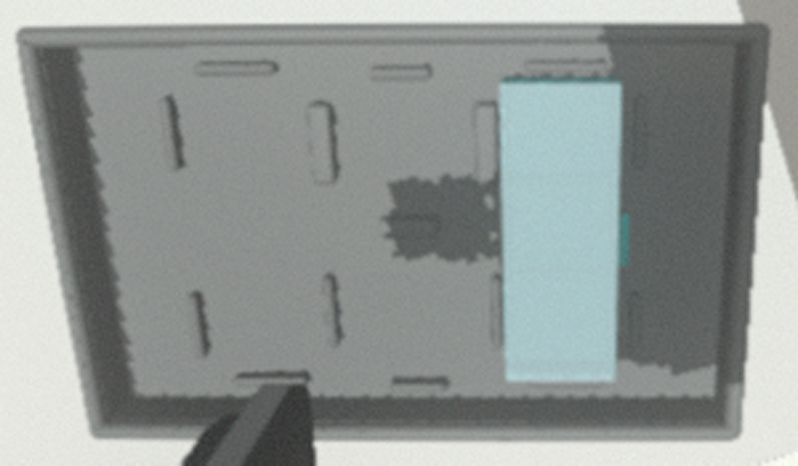

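```bash
python3 - <<'E'
from tr import *
s={"eef_pos":np.array([.5586,.037,.1307]),"eef_rot":np.array([1.66,1.57,2.963])}
g=lambda p:np.array(p)/2.66+[70,120]
fit("wrist",{k:g(v) for k,v in dict(TL=(19,33),TR=(767,27),BL=(95,436),t1=(237,67),t2=(402,72),t3=(566,65),L1=(173,133),mid=(408,222),L2=(200,324),b1=(272,376),b2=(421,382)).items()},s)
rect("wrist",[g((500,82)),g((621,82)),g((614,379)),g((507,379))],.018,s)
E
```

```text
tray [547.1  -8.2] -15.08
TL [-0.3  1.6] TR [-1.1 -0.5] BL [-1.8  2.2] t1 [ 0.1 -0.2] t2 [-0.6 -0.5] t3 [-0.2 -0.6] L1 [ 0.8 -0.5] mid [ 1.3 -0.2] L2 [-0.4 -0.1] b1 [ 1.2 -0.1] b2 [ 1.  -1.1] 
left [559.3  37.2]
right [534.9 -53.6]
small [522.   -1.4]
large [572.2 -15. ]
c [558.5  36.2  18. ] [(33.5, 74.6), (91.3, -15.4), (33.1, -105.4), (91.3, 164.8)]
```

```bash
python3 -m inch '0 0 -0.12 5 -40 5 1;0 0 -0.12 5 -40 5 1;0 0 -0.12 5 -40 0 1;0 0 -0.12 5 -40 0 1;0 0 -0.12 5 -40 0 1'; python3 -m inch '0 0 -0.12 5 -40 0 1;0 0 -0.12 5 -40 0 1;0 0 -0.115 5 -40 0 1;0 0 0 0 0 0 1;0 0 0 0 0 0 1';python3 - <<'E'
from h import *
s=st()
E
```

```text
time_s: 7.4
eef_pos: [0.5833, -0.1643, 0.1395]
eef_rot: [1.984, 1.568, 2.682]
ft_force: [1.2, 0.8, 0.2]
finger_gap: 1.001
time_s: 7.82
eef_pos: [0.598, -0.2851, 0.1386]
eef_rot: [2.207, 1.567, 2.553]
ft_force: [-0.2, 0.9, -0.8]
finger_gap: 0.999
tcp mm [ 598.  -285.1  138.6] jawyaw deg 19.77 toolx [-0.003  0.002 -1.   ] gap 0.999 F [-0.2  0.9 -0.8] t 7.82
```

```bash
python3 -m inch '0 0 0 3 -3 -30 1;0 0 0 0 0 -28 1;0 0 0 0 0 0 1;0 0 0 0 0 0 1;0 0 0 0 0 0 1'; python3 -m inch '0 0 0 0 0 0 1;0 0 0 0 0 0 1';python3 - <<'E'
from h import *
s=st();im=get_image("wrist");save(cv2.convertScaleAbs(im,alpha=1.2),"w9");st()
E
```

```text
time_s: 8.23
eef_pos: [0.6023, -0.2849, 0.0838]
eef_rot: [1.984, 1.57, 2.334]
ft_force: [0.0, 0.2, 0.6]
finger_gap: 0.999
time_s: 8.4
eef_pos: [0.6034, -0.2862, 0.0854]
eef_rot: [-0.892, 1.568, -0.543]
ft_force: [-0.2, 0.3, 0.2]
finger_gap: 1.003
tcp mm [ 603.4 -286.2   85.4] jawyaw deg 20.01 toolx [ 0.003 -0.002 -1.   ] gap 1.003 F [-0.2  0.3  0.2] t 8.4
tcp mm [ 603.3 -286.3   85.2] jawyaw deg 19.99 toolx [ 0.003 -0.002 -1.   ] gap 0.998 F [-0.7 -0.9  1. ] t 8.45
```

View pics/w9.png

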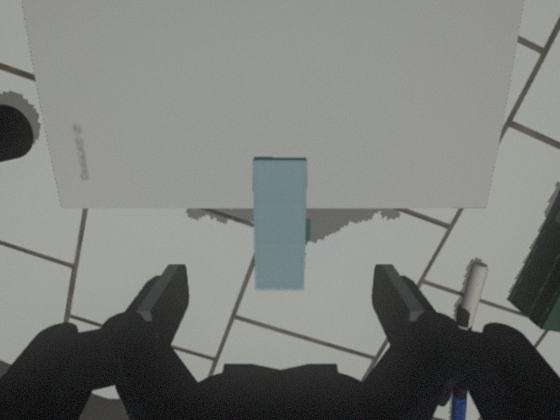

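The teal mailer lies between the fingers, with corners about (253,158), (307,158), (304,290) and (256,289).

```bash
python3 - <<'E'
from h import *
s=st();rect("wrist",[(253,158.5),(307,158.5),(304,290),(256,289.5)],.014,s)
E
```

```text
tcp mm [ 603.3 -286.3   85.2] jawyaw deg 19.99 toolx [ 0.003 -0.002 -1.   ] gap 0.998 F [-0.7 -0.9  1. ] t 8.45
c [ 602.6 -287.5   14. ] [(33.0, 20.0), (92.2, -69.8), (33.6, -160.8), (91.8, 109.8)]
```

```bash
python3 -m inch '0 0 0 -0.5 -1 -30 1;0 0 0 0 0 -22 1;0 0 0 0 0 -9 1;0 0 0 0 0 0 0.5;0 0 0 0 0 0 0' 40; python3 -m inch '0 0 0 0 0 0 0;0 0 0 0 0 0 0;0 0 0 0 0 0 0;0 0 0 0 0 0 0;0 0 0 0 0 0 0'; python3 -c "from h import *;st()"
```

```text
time_s: 8.87
eef_pos: [0.6018, -0.2871, 0.0228]
eef_rot: [1.755, 1.571, 2.103]
ft_force: [0.5, -0.6, 0.6]
finger_gap: 0.748
time_s: 9.28
eef_pos: [0.6031, -0.2879, 0.0243]
eef_rot: [-0.9, 1.567, -0.551]
ft_force: [0.1, 0.9, 6.6]
finger_gap: 0.384
tcp mm [ 603.1 -287.9   24.3] jawyaw deg 19.97 toolx [ 0.003 -0.002 -1.   ] gap 0.384 F [0.1 0.9 6.6] t 9.28
```

```bash
python3 -m inch '0 0 0 0 0 15 0;0 0 0 0 0 30 0;0 0 0 0 0 30 0;0 0 0.119 -8.5 29 10 0;0 0 0.119 -8.5 29 0 0'; python3 -m inch '0 0 0.119 -8.5 29 0 0;0 0 0.119 -8.5 29 0 0;0 0 0.119 -8.5 29 0 0;0 0 0.119 -8.5 29 0 0;0 0 0.119 -8.5 29 0 0'; python3 -m inch '0 0 0.119 -8.5 29 0 0;0 0 0 0 0 0 0;0 0 0 0 0 0 0;0 0 0 0 0 0 0';python3 - <<'E'
from h import *
s=st();im=get_image("wrist");save(cv2.convertScaleAbs(im,alpha=1.2),"w10");st()
E
```

```text
time_s: 9.7
eef_pos: [0.5873, -0.2312, 0.1116]
eef_rot: [-1.078, 1.562, -0.488]
ft_force: [0.3, 0.5, -1.2]
finger_gap: 0.385
time_s: 10.12
eef_pos: [0.5417, -0.0828, 0.1076]
eef_rot: [-1.09, 1.57, 0.097]
ft_force: [-0.4, 0.1, -0.3]
finger_gap: 0.387
time_s: 10.45
eef_pos: [0.5343, -0.0552, 0.1077]
eef_rot: [-1.715, 1.57, -0.415]
ft_force: [0.3, -0.0, -0.5]
finger_gap: 0.385
tcp mm [534.3 -55.2 107.7] jawyaw deg 74.48 toolx [ 0.001 -0.001 -1.   ] gap 0.385 F [ 0.3 -0.  -0.5] t 10.45
tcp mm [534.5 -55.7 107.7] jawyaw deg 74.43 toolx [ 0.001 -0.    -1.   ] gap 0.38 F [ 0.1 -0.8 -0.6] t 10.5
```

View pics/w10.png

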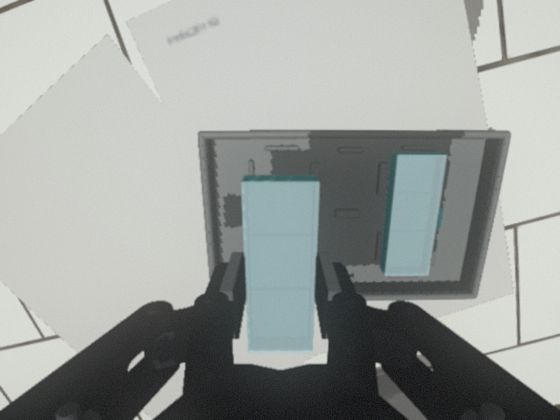

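```bash
python3 - <<'E'
from h import *
s=st();rect("wrist",[(243,181.5),(319.5,181.5),(313.5,351),(248,351)],s["eef_pos"][2]-.0103,s)
E
python3 -m inch '0 0 0 0 2 -25 0;0 0 0 0 0 -20 0;0 0 0 0 0 0 0;0 0 0 0 0 0 0;0 0 0 0 0 0 0'; python3 - <<'E'
from h import *
s=st();im=get_image("wrist");im=cv2.convertScaleAbs(im,alpha=1.6);save(im,"w11");st();crop(im,170,130,560,350,"w11c",2.05)
E
```

```text
tcp mm [534.5 -55.7 107.7] jawyaw deg 74.43 toolx [ 0.001 -0.    -1.   ] gap 0.38 F [ 0.1 -0.8 -0.6] t 10.5
c [532.8 -56.2  97.4] [(32.8, 74.4), (90.1, -15.3), (34.0, -105.6), (90.1, 163.9)]
time_s: 10.92
eef_pos: [0.5345, -0.054, 0.063]
eef_rot: [-1.459, 1.57, -0.16]
ft_force: [0.4, -0.1, -0.3]
finger_gap: 0.385
tcp mm [534.5 -54.   63. ] jawyaw deg 74.42 toolx [ 0.001 -0.    -1.   ] gap 0.385 F [ 0.4 -0.1 -0.3] t 10.92
tcp mm [534.8 -53.9  63.4] jawyaw deg 74.44 toolx [ 0.002 -0.    -1.   ] gap 0.383 F [-0.1  0.5 -0.8] t 10.97
```

View pics/w11c.png

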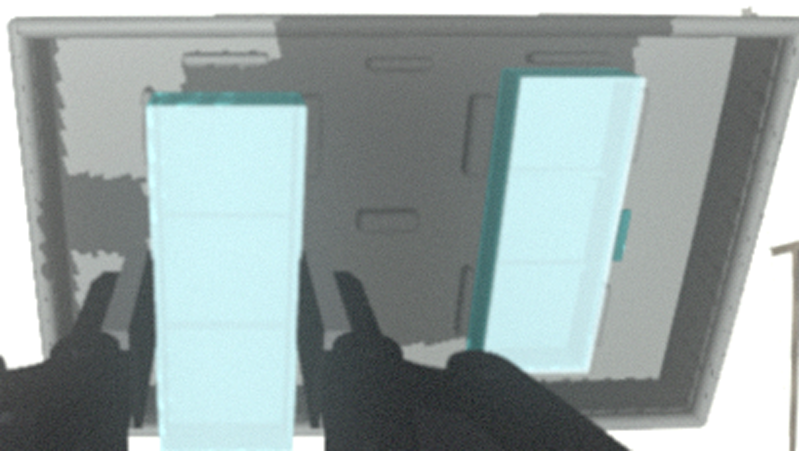

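```bash
python3 - <<'E'
from tr import *
s={"eef_pos":np.array([.5346,-.054,.0632]),"eef_rot":np.array([-1.459,1.57,-.16])}
g=lambda p:np.array(p)/2.05+[170,130]
fit("wrist",{k:g(v) for k,v in dict(TL=(12,22),t1=(226,59),t2=(399,63),t3=(569,57),mid=(388,220)).items()},s)
E
```

```text
tray [547.4  -9.3] -14.92
TL [-0.1  0. ] t1 [0.2 0.1] t2 [-0.2 -0. ] t3 [-0.1 -0.1] mid [ 0.1 -0. ] 
left [559.5  36.1]
right [535.3 -54.7]
small [522.3  -2.6]
large [572.5 -16. ]
```

```bash
python3 -m inch '0 0 0.007 1.9 -0.6 -14 0;0 0 0 0 0 -12 0;0 0 0 0 0 -7 0;0 0 0 0 0 -2 0;0 0 0 0 0 0 0';python3 -m inch '0 0 0 0 0 0 0'; python3 -c "from h import *;st()"
```

```text
time_s: 11.38
eef_pos: [0.5363, -0.054, 0.0284]
eef_rot: [-1.565, 1.569, -0.258]
ft_force: [-0.2, -0.4, 0.0]
finger_gap: 0.382
time_s: 11.47
eef_pos: [0.5363, -0.054, 0.0283]
eef_rot: [-1.559, 1.569, -0.252]
ft_force: [-0.9, 0.6, 3.6]
finger_gap: 0.382
tcp mm [536.3 -54.   28.3] jawyaw deg 74.89 toolx [ 0.001 -0.    -1.   ] gap 0.382 F [-0.9  0.6  3.6] t 11.47
```

Contact comes at the expected floor height of 28.3, so I'll release.

```bash
python3 -m inch '0 0 0 0 0 0 0.5;0 0 0 0 0 0 0.56;0 0 0 0 0 0 0.56;0 0 0 0 0 0 0.56'; python3 -m inch '0 0 0 0 0 10 0.56;0 0 0 0 0 35 0.56;0 0 0 0 0 40 0.6;0 0 0 0 0 20 1;0 0 0 0 0 0 1';python3 -m inch '0 0 0 0 0 0 1;0 0 0 0 0 0 1'; python3 - <<'E'
from h import *
s=st();im=get_image("wrist");im=cv2.convertScaleAbs(im,alpha=1.4);save(im,"w12");st();crop(im,170,110,560,310,"w12c",2.05)
E
```

```text
time_s: 11.8
eef_pos: [0.5358, -0.0537, 0.0274]
eef_rot: [-1.128, 1.571, 0.18]
ft_force: [-0.5, 0.4, 1.1]
finger_gap: 0.564
time_s: 12.22
eef_pos: [0.5391, -0.0545, 0.1384]
eef_rot: [-1.547, 1.561, -0.239]
ft_force: [0.2, -0.0, 0.0]
finger_gap: 0.858
time_s: 12.38
eef_pos: [0.5352, -0.0535, 0.132]
eef_rot: [1.429, 1.57, 2.736]
ft_force: [-0.4, -0.1, -0.9]
finger_gap: 1.0
tcp mm [535.2 -53.5 132. ] jawyaw deg 74.91 toolx [-0.001  0.    -1.   ] gap 1.0 F [-0.4 -0.1 -0.9] t 12.38
tcp mm [534.7 -53.4 131.3] jawyaw deg 74.91 toolx [-0.002  0.001 -1.   ] gap 0.999 F [-0.2  0.  -0.2] t 12.43
```

View pics/w12c.png

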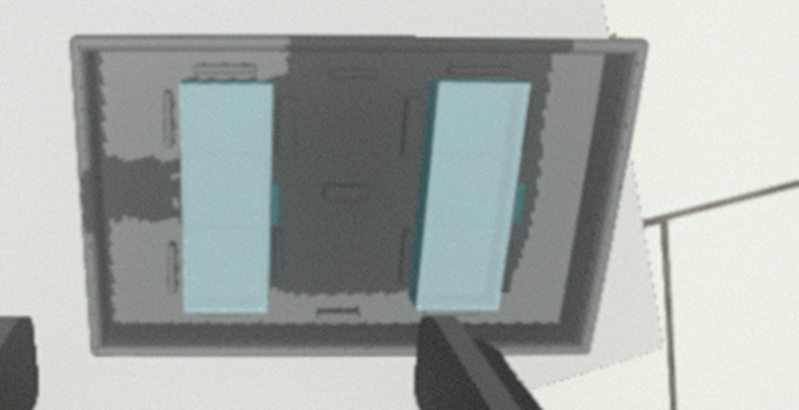

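```bash
python3 -m inch '0 0 -0.023 -17 -34 0 1;0 0 -0.023 -17 -34 0 1;0 0 -0.023 -17 -34 0 1;0 0 -0.023 -17 -34 0 1;0 0 -0.023 -17 -34 0 1'; python3 -m inch '0 0 -0.023 -17 -34 0 1;0 0 -0.026 -19 -32 0 1;0 0 0 0 0 0 1;0 0 0 0 0 0 1;0 0 0 0 0 0 1';python3 - <<'E'
from h import *
s=st();im=get_image("wrist");im=cv2.convertScaleAbs(im,alpha=1.3);save(im,"w13");st()
E
```

```text
time_s: 12.85
eef_pos: [0.4487, -0.2241, 0.1306]
eef_rot: [1.302, 1.567, 2.494]
ft_force: [0.4, -0.4, -0.3]
finger_gap: 0.997
time_s: 13.27
eef_pos: [0.4139, -0.2889, 0.131]
eef_rot: [1.052, 1.568, 2.195]
ft_force: [0.4, -0.4, -0.2]
finger_gap: 1.002
tcp mm [ 413.9 -288.9  131. ] jawyaw deg 65.47 toolx [-0.002  0.002 -1.   ] gap 1.002 F [ 0.4 -0.4 -0.2] t 13.27
tcp mm [ 414.3 -288.4  131.3] jawyaw deg 65.55 toolx [-0.002  0.002 -1.   ] gap 0.998 F [ 0.9  0.  -0.1] t 13.32
```

View pics/w13.png

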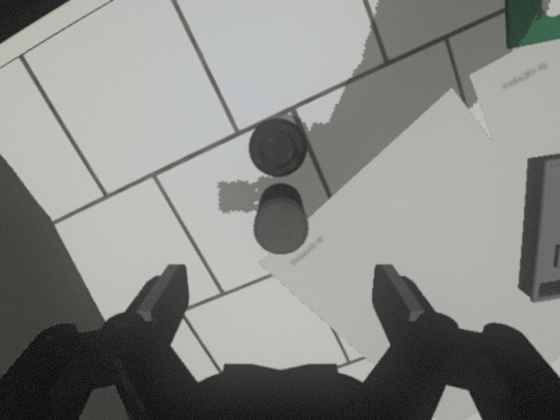

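```bash
python3 - <<'E'
from h import *
s=st();s=dict(s);s["eef_pos"]=np.array([.4140,-.2888,.1310])
print((world("wrist",[(281,226),(277,146)],[.062,.052],s)*1000).round(1), (world("wrist",[(254,226),(308,226)],[.062,.062],s)*1000).round(1))
im=cv2.cvtColor(cv2.imread("pics/w13.png"),cv2.COLOR_BGR2RGB);crop(im,220,100,340,280,"w13c",3.3)
E
```

```text
tcp mm [ 414.3 -288.4  131.3] jawyaw deg 65.55 toolx [-0.002  0.002 -1.   ] gap 0.998 F [ 0.9  0.  -0.1] t 13.32
[[ 410.8 -288.1   62. ]
 [ 364.4 -269.8   52. ]] [[ 403.6 -304.    62. ]
 [ 418.  -272.3   62. ]]
```

View pics/w13c.png

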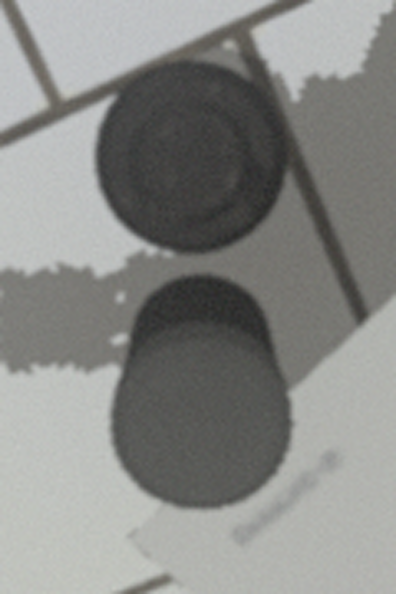

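```bash
python3 -m inch '0 0 0 -2.5 0 -25 1;0 0 0 0 0 -30 1;0 0 0 0 0 -21 1;0 0 0 0 0 -8 1;0 0 0 0 0 0 0.5' 40; python3 -c "from h import *;st()"; python3 -m inch '0 0 0 0 0 0 0;0 0 0 0 0 0 0;0 0 0 0 0 0 0;0 0 0 0 0 0 0;0 0 0 0 0 0 0'; python3 - <<'E'
from h import *
s=st();im=get_image("wrist");im=cv2.convertScaleAbs(im,alpha=1.3);save(im,"w14");st()
E
```

```text
time_s: 13.73
eef_pos: [0.4113, -0.2869, 0.0461]
eef_rot: [1.19, 1.566, 2.336]
ft_force: [-0.9, -0.5, 0.6]
finger_gap: 0.884
tcp mm [ 411.3 -286.9   46.1] jawyaw deg 65.65 toolx [-0.004  0.004 -1.   ] gap 0.884 F [-0.9 -0.5  0.6] t 13.73
time_s: 14.15
eef_pos: [0.4133, -0.2903, 0.0498]
eef_rot: [-1.629, 1.568, -0.485]
ft_force: [1.3, 2.3, 7.1]
finger_gap: 0.417
tcp mm [ 413.3 -290.3   49.8] jawyaw deg 65.53 toolx [ 0.003 -0.001 -1.   ] gap 0.417 F [1.3 2.3 7.1] t 14.15
tcp mm [ 413.3 -290.3   49.8] jawyaw deg 65.52 toolx [ 0.003 -0.001 -1.   ] gap 0.421 F [0.2 2.1 6.7] t 14.2
```

View pics/w14.png

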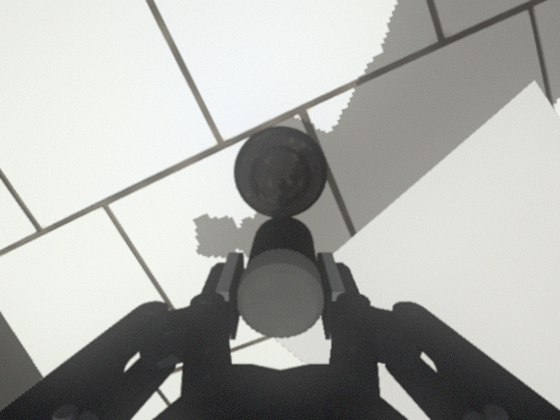

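```bash
python3 - <<'E'
from h import *
s=st();print((world("wrist",[(281,293),(281,250),(281,338)],.062,s)*1000).round(1))
E
python3 -m inch '0 0 0 0 0 20 0;0 0 0 0 0 35 0;0 0 0 0 0 35 0;0 0 0.02 13 36 0 0;0 0 0.02 13 36 0 0'; python3 -m inch '0 0 0.02 13 36 0 0;0 0 0.02 13 36 0 0;0 0 0.02 13 36 0 0;0 0 0.02 14 36 0 0;0 0 0.02 14 36 0 0';  python3 -m inch '0 0 0.02 14 36 0 0;0 0 0 0 0 0 0;0 0 0 0 0 0 0;0 0 0 0 0 0 0';python3 - <<'E'
from h import *
s=st();im=get_image("wrist");im=cv2.convertScaleAbs(im,alpha=1.5);save(im,"w15");st()
E
```

```text
tcp mm [ 413.3 -290.3   49.8] jawyaw deg 65.52 toolx [ 0.003 -0.001 -1.   ] gap 0.421 F [0.2 2.1 6.7] t 14.2
[[ 407.6 -288.8   62. ]
 [ 390.2 -281.    62. ]
 [ 427.8 -298.    62. ]]
time_s: 14.62
eef_pos: [0.44, -0.22, 0.1414]
eef_rot: [-1.821, 1.564, -0.642]
ft_force: [0.4, 0.0, -2.7]
finger_gap: 0.418
time_s: 15.03
eef_pos: [0.5054, -0.0361, 0.1387]
eef_rot: [-1.771, 1.57, -0.487]
ft_force: [1.1, -0.7, -1.3]
finger_gap: 0.418
time_s: 15.37
eef_pos: [0.5188, -0.0018, 0.1383]
eef_rot: [2.618, 1.57, -2.361]
ft_force: [0.2, -0.2, -1.5]
finger_gap: 0.415
tcp mm [518.8  -1.8 138.3] jawyaw deg 74.71 toolx [-0. -0. -1.] gap 0.415 F [ 0.2 -0.2 -1.5] t 15.37
tcp mm [518.7  -2.4 138.2] jawyaw deg 74.63 toolx [-0.001 -0.    -1.   ] gap 0.418 F [ 0.6  0.1 -1.3] t 15.42
```

View pics/w15.png

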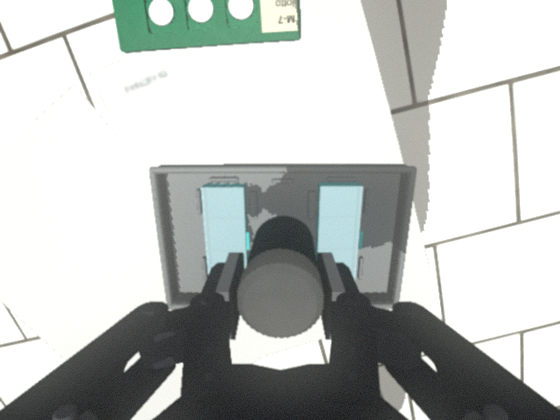

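```bash
python3 - <<'E'
from h import *
im=cv2.cvtColor(cv2.imread("pics/w15.png"),cv2.COLOR_BGR2RGB);im=cv2.convertScaleAbs(im,alpha=1.6);crop(im,190,190,370,350,"w15c",4)
E
```

```text
(no output)
```

View pics/w15c.png

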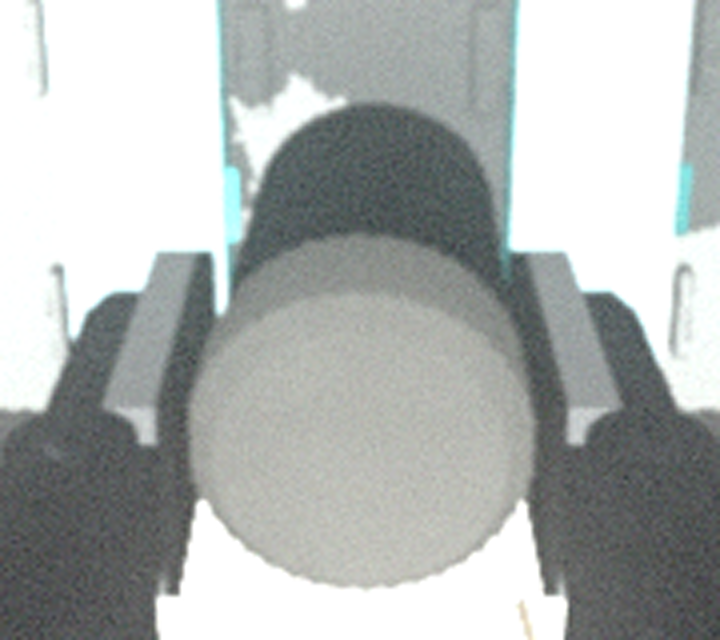

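```bash
python3 - <<'E'
from h import *
s=dict(sense());s["eef_pos"]=np.array([.51875,-.0021,.13825])
g=lambda p:np.array(p)/4+[190,190]
w=world("wrist",[g((190,430)),g((534,430)),g((362,290)),g((362,587))],s["eef_pos"][2]+.0122,s)*1000
print(w.round(1),w[:2].mean(0),w[2:].mean(0),np.linalg.norm(w[1]-w[0]),np.linalg.norm(w[3]-w[2]))
c=w[2:].mean(0)/1000
for r in (.0165,.0175,.018):
  p=[c+[ -.965*r,.264*r,-.062],c+[.265*r,.964*r,-.062+.03],c-[.265*r,.964*r,.062-.03]]
  print(r,((pix("wrist",p,s)-190)*4).round(0).tolist())
E
```

```text
[[510.1 -19.  150.4]
 [519.3  14.5 150.4]
 [499.4   2.  150.4]
 [533.3  -7.4 150.4]] [514.6812911   -2.22859743 150.45      ] [516.38868256  -2.6972713  150.45      ] 34.748455279599604 35.149013131109356
0.0165 [[361.0, 93.0], [494.0, 295.0], [230.0, 296.0]]
0.0175 [[361.0, 86.0], [502.0, 295.0], [222.0, 296.0]]
0.018 [[361.0, 83.0], [506.0, 295.0], [218.0, 296.0]]
```

```bash
python3 -m inch '0 0 0 6 -1 -25 0;0 0 0 0 0 -25 0;0 0 0 0 0 0 0;0 0 0 0 0 0 0;0 0 0 0 0 0 0';python3 - <<'E'
from h import *
s=st();im=get_image("wrist");im=cv2.convertScaleAbs(im,alpha=1.8);save(im,"w16");st();crop(im,110,140,470,370,"w16c",2.2)
E
```

```text
time_s: 15.83
eef_pos: [0.5251, -0.0038, 0.0891]
eef_rot: [-1.65, 1.571, -0.349]
ft_force: [-0.0, 0.1, -0.9]
finger_gap: 0.417
tcp mm [525.1  -3.8  89.1] jawyaw deg 74.57 toolx [ 0. -0. -1.] gap 0.417 F [-0.   0.1 -0.9] t 15.83
tcp mm [525.8  -3.7  89.6] jawyaw deg 74.59 toolx [ 0.002 -0.    -1.   ] gap 0.416 F [-0.1  0.7 -2.4] t 15.88
```

View pics/w16c.png

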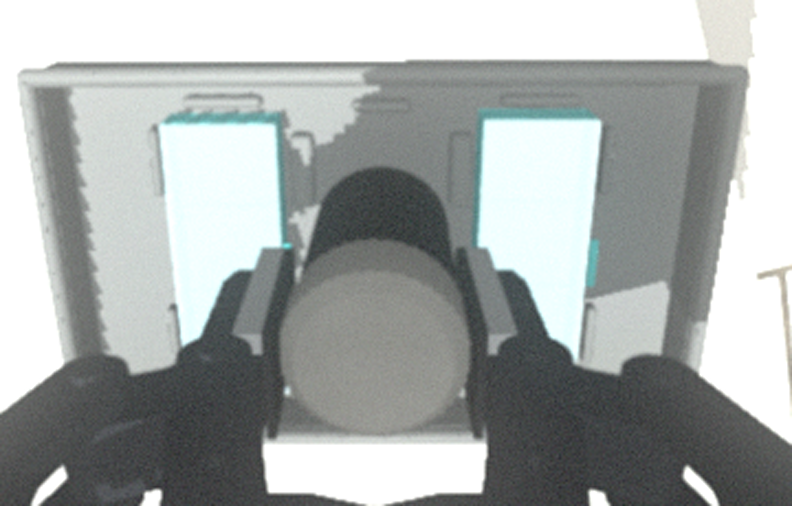

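```bash
python3 -m inch '0 0 0 -1.2 0.5 -15 0;0 0 0 0 0 -12 0;0 0 0 0 0 -6 0;0 0 0 0 0 -2 0;0 0 0 0 0 0 0';python3 -m inch '0 0 0 0 0 0 0'; python3 -c "from h import *;st()"
```

```text
time_s: 16.3
eef_pos: [0.5246, -0.0024, 0.0542]
eef_rot: [-1.476, 1.569, -0.173]
ft_force: [-0.2, 0.1, -2.2]
finger_gap: 0.417
time_s: 16.38
eef_pos: [0.5247, -0.0023, 0.0543]
eef_rot: [-1.394, 1.569, -0.09]
ft_force: [-1.0, -0.0, -0.8]
finger_gap: 0.414
tcp mm [524.7  -2.3  54.3] jawyaw deg 74.68 toolx [ 0.002 -0.    -1.   ] gap 0.414 F [-1.  -0.  -0.8] t 16.38
```

Not quite touching. I'll step down a little further.

```bash
python3 -m inch '0 0 0 0 -0.4 -1 0;0 0 0 0 0 0 0;0 0 0 0 0 0 0'; python3 -m inch '0 0 0 0 0 -1 0;0 0 0 0 0 0 0;0 0 0 0 0 0 0'; python3 -c "from h import *;st()"
```

```text
time_s: 16.63
eef_pos: [0.5251, -0.0025, 0.0539]
eef_rot: [-1.255, 1.568, 0.048]
ft_force: [-0.8, 0.8, 6.4]
finger_gap: 0.42
time_s: 16.88
eef_pos: [0.5255, -0.0025, 0.0538]
eef_rot: [-1.337, 1.567, -0.033]
ft_force: [-2.5, 1.6, 11.7]
finger_gap: 0.417
tcp mm [525.5  -2.5  53.8] jawyaw deg 74.7 toolx [ 0.004 -0.    -1.   ] gap 0.417 F [-2.5  1.6 11.7] t 16.88
```

```bash
python3 -m inch '0 0 0 0 0 0.5 0.5;0 0 0 0 0 0 0.6;0 0 0 0 0 0 0.65;0 0 0 0 0 0 0.7;0 0 0 0 0 0 0.7'; python3 -m inch '0 0 0 0 0 10 0.7;0 0 0 0 0 30 0.7;0 0 0 0 0 40 0.7;0 0 0 0 0 20 1;0 0 0 0 0 0 1';python3 -m inch '0 0 0 0 0 0 1;0 0 0 0 0 0 1'; python3 - <<'E'
from h import *
s=st();im=get_image("wrist");im=cv2.convertScaleAbs(im,alpha=1.6);save(im,"w17");st()
E
```

```text
time_s: 17.3
eef_pos: [0.5239, -0.0026, 0.0516]
eef_rot: [1.461, 1.571, 2.764]
ft_force: [-0.3, -0.5, 0.2]
finger_gap: 0.7
time_s: 17.72
eef_pos: [0.5273, -0.003, 0.1576]
eef_rot: [-1.45, 1.561, -0.146]
ft_force: [0.5, -0.6, -0.5]
finger_gap: 0.953
time_s: 17.88
eef_pos: [0.5235, -0.0025, 0.1514]
eef_rot: [1.566, 1.57, 2.869]
ft_force: [-1.1, 1.0, -0.7]
finger_gap: 1.0
tcp mm [523.5  -2.5 151.4] jawyaw deg 74.68 toolx [-0.001  0.    -1.   ] gap 1.0 F [-1.1  1.  -0.7] t 17.88
tcp mm [523.   -2.5 150.8] jawyaw deg 74.67 toolx [-0.002  0.    -1.   ] gap 0.996 F [ 0.  -0.2  0.3] t 17.93
```

View pics/w17.png

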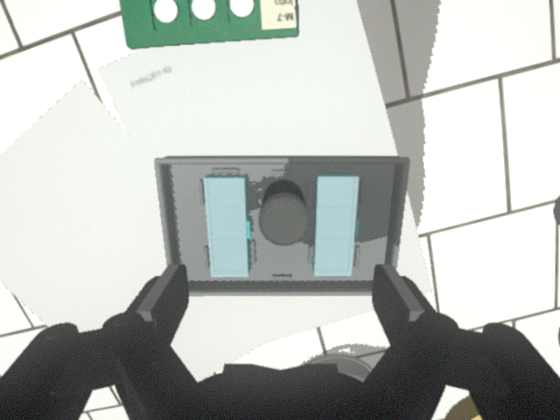

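```bash
python3 - <<'E'
from h import *
s=dict(st());s["eef_pos"]=np.array([.5233,-.0025,.1511])
im=cv2.cvtColor(cv2.imread("pics/w17.png"),cv2.COLOR_BGR2RGB);crop(im,200,150,370,300,"w17c",4)
print((world("wrist",[(284,217)],.066,s)*1000).round(1))
E
```

```text
tcp mm [523.   -2.5 150.8] jawyaw deg 74.67 toolx [-0.002  0.    -1.   ] gap 0.996 F [ 0.  -0.2  0.3] t 17.93
[[ 5.2e+02 -2.0e-01  6.6e+01]]
```

View pics/w17c.png

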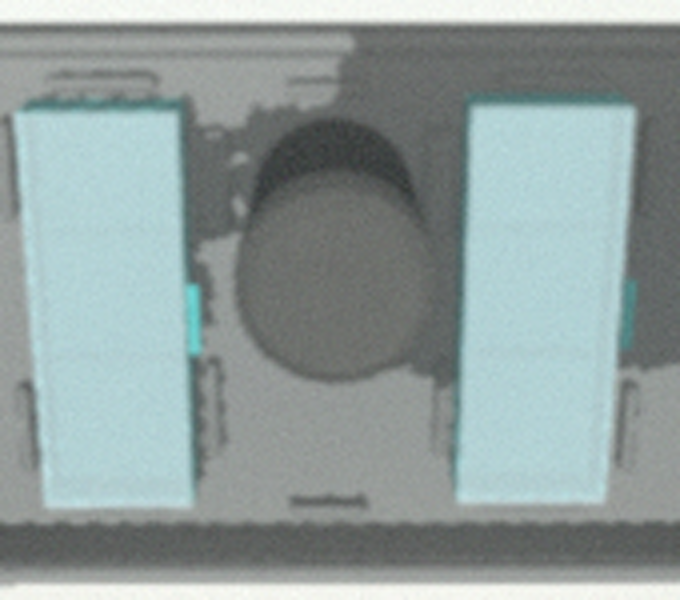

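```bash
python3 -m inch '0 0 -0.125 5 24 10 1;0 0 -0.125 7 24 10 1;0 0 -0.125 7 24 10 1;0 0 -0.125 7 24 0 1;0 0 -0.125 7 24 0 1'; python3 -m inch '0 0 -0.125 8 24 0 1;0 0 -0.125 8 24 0 1;0 0 -0.125 8 24 0 1;0 0 -0.125 8 24 0 1;0 0 -0.125 8 24 0 1';  python3 -m inch '0 0 -0.123 8 24 0 1;0 0 0 0 0 0 1;0 0 0 0 0 0 1;0 0 0 0 0 0 1';python3 - <<'E'
from h import *
s=st();im=get_image("wrist");im=cv2.convertScaleAbs(im,alpha=1.3);save(im,"w18");st()
E
```

```text
time_s: 18.35
eef_pos: [0.5567, 0.1185, 0.1808]
eef_rot: [2.518, 1.569, -3.093]
ft_force: [0.6, -0.3, 0.2]
finger_gap: 1.001
time_s: 18.77
eef_pos: [0.5962, 0.2384, 0.1796]
eef_rot: [-2.912, 1.567, -2.865]
ft_force: [-0.2, -0.3, -0.5]
finger_gap: 1.001
time_s: 19.1
eef_pos: [0.604, 0.2609, 0.1801]
eef_rot: [-2.666, 1.567, -2.733]
ft_force: [0.4, -0.2, -0.2]
finger_gap: 0.998
tcp mm [604.  260.9 180.1] jawyaw deg -3.88 toolx [-0.003 -0.001 -1.   ] gap 0.998 F [ 0.4 -0.2 -0.2] t 19.1
tcp mm [604.2 260.5 180.6] jawyaw deg -3.94 toolx [-0.002 -0.001 -1.   ] gap 1.001 F [ 0.6  0.4 -0.6] t 19.15
```

View pics/w18.png

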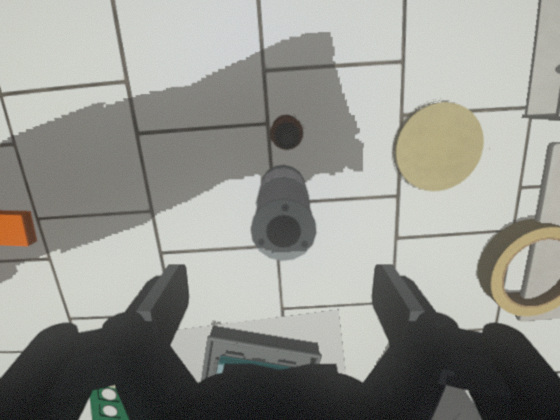

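```bash
python3 - <<'E'
from h import *
s=dict(st());s["eef_pos"]=np.array([.604,.2608,.1802])
im=cv2.cvtColor(cv2.imread("pics/w18.png"),cv2.COLOR_BGR2RGB);crop(im,220,100,340,270,"w18c",3.5)
print((world("wrist",[(283,228),(287,132)],[.115,.082],s)*1000).round(1))
E
```

```text
tcp mm [604.2 260.5 180.6] jawyaw deg -3.94 toolx [-0.002 -0.001 -1.   ] gap 1.001 F [ 0.6  0.4 -0.6] t 19.15
[[605.1 262.3 115. ]
 [611.8 318.7  82. ]]
```

View pics/w18c.png

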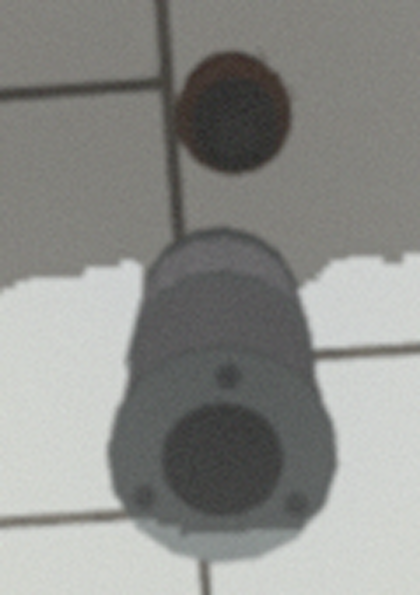

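```bash
python3 -m inch '0 0 0 0.5 1.5 -28 1;0 0 0 0 0 -32 1;0 0 0 0 0 -24 1;0 0 0 0 0 -8 1;0 0 0 0 0 0 1' 60; python3 -m inch '0 0 0 0 0 0 0.6;0 0 0 0 0 0 0;0 0 0 0 0 0 0;0 0 0 0 0 0 0;0 0 0 0 0 0 0'; python3 - <<'E'
from h import *
s=st();im=get_image("wrist");im=cv2.convertScaleAbs(im,alpha=1.3);save(im,"w19");st()
E
```

```text
time_s: 19.57
eef_pos: [0.6033, 0.2612, 0.0871]
eef_rot: [-2.753, 1.565, -2.824]
ft_force: [-0.8, -0.0, -0.1]
finger_gap: 0.999
time_s: 19.98
eef_pos: [0.6065, 0.2633, 0.092]
eef_rot: [0.313, 1.567, 0.244]
ft_force: [-1.2, -0.7, 6.5]
finger_gap: 0.469
tcp mm [606.5 263.3  92. ] jawyaw deg -3.98 toolx [ 0.003  0.001 -1.   ] gap 0.469 F [-1.2 -0.7  6.5] t 19.98
tcp mm [606.5 263.3  92. ] jawyaw deg -3.98 toolx [ 0.003  0.001 -1.   ] gap 0.468 F [-0.8  0.   5.8] t 20.03
```

View pics/w19.png

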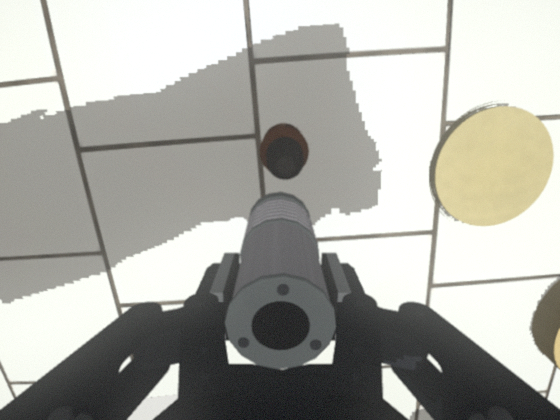

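```bash
python3 - <<'E'
from h import *
s=st();print((world("wrist",[(225,316),(336,316),(281,274),(281,367)],.115,s)*1000).round(1))
E
python3 -m inch '0 0 0 0 0 15 0;0 0 0 0 0 30 0;0 0 0 0 0 40 0;0 0 0 0 0 20 0;0 0 0 0 0 0 0';python3 -c "from h import *;st()"
```

```text
tcp mm [606.5 263.3  92. ] jawyaw deg -3.98 toolx [ 0.003  0.001 -1.   ] gap 0.468 F [-0.8  0.   5.8] t 20.03
[[585.3 266.1 115. ]
 [626.7 263.1 115. ]
 [607.4 282.3 115. ]
 [604.5 240.4 115. ]]
time_s: 20.45
eef_pos: [0.6082, 0.2639, 0.2012]
eef_rot: [0.354, 1.561, 0.285]
ft_force: [0.4, 1.3, -2.5]
finger_gap: 0.466
tcp mm [608.2 263.9 201.2] jawyaw deg -3.97 toolx [ 0.01   0.003 -1.   ] gap 0.466 F [ 0.4  1.3 -2.5] t 20.45
```

```bash
python3 -m inch '0 0 0.125 -3 -25 0 0;0 0 0.125 -3 -25 0 0;0 0 0.125 -3 -25 0 0;0 0 0.125 -3 -25 0 0;0 0 0.125 -3 -25 0 0'; python3 -m inch '0 0 0.125 -3 -25 0 0;0 0 0.125 -3 -25 0 0;0 0 0.125 -3 -25 0 0;0 0 0.125 -3 -25 0 0;0 0 0.125 -3 -26 0 0';  python3 -m inch '0 0 0.123 -4 -26 0 0;0 0 0 0 0 0 0;0 0 0 0 0 0 0;0 0 0 0 0 0 0;0 0 0 0 0 0 0';python3 - <<'E'
from h import *
s=st();im=get_image("wrist");im=cv2.convertScaleAbs(im,alpha=1.6);save(im,"w20");st()
E
```

```text
time_s: 20.87
eef_pos: [0.5892, 0.1369, 0.1929]
eef_rot: [2.683, 1.568, -3.038]
ft_force: [-0.2, 0.1, -2.9]
finger_gap: 0.465
time_s: 21.28
eef_pos: [0.5742, 0.0111, 0.193]
eef_rot: [1.773, 1.568, 2.96]
ft_force: [-0.6, -0.1, -2.9]
finger_gap: 0.465
time_s: 21.7
eef_pos: [0.5711, -0.0133, 0.194]
eef_rot: [1.376, 1.569, 2.679]
ft_force: [-0.7, 0.0, -3.0]
finger_gap: 0.461
tcp mm [571.1 -13.3 194. ] jawyaw deg 74.68 toolx [-0.001  0.001 -1.   ] gap 0.461 F [-0.7  0.  -3. ] t 21.7
tcp mm [571.3 -13.1 194.2] jawyaw deg 74.71 toolx [-0.001  0.    -1.   ] gap 0.464 F [ 0.1 -0.2 -3.6] t 21.75
```

View pics/w20.png

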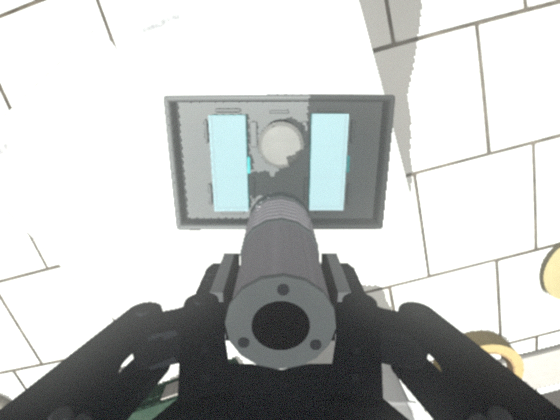

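```bash
python3 -m inch '0 0 0 -0.5 -1.6 -25 0;0 0 0 0 0 -25 0;0 0 0 0 0 -14 0;0 0 0 0 0 0 0;0 0 0 0 0 0 0';python3 -m inch '0 0 0 0 0 0 0;0 0 0 0 0 0 0';python3 - <<'E'
from h import *
s=st();im=get_image("wrist");im=cv2.convertScaleAbs(im,alpha=1.6);save(im,"w21");st();crop(im,130,100,430,375,"w21c",2.15)
E
```

```text
time_s: 22.17
eef_pos: [0.5703, -0.0147, 0.1301]
eef_rot: [1.601, 1.569, 2.905]
ft_force: [0.1, 0.5, -2.8]
finger_gap: 0.466
time_s: 22.33
eef_pos: [0.5722, -0.0155, 0.1323]
eef_rot: [-1.436, 1.568, -0.133]
ft_force: [-0.4, 0.2, -2.6]
finger_gap: 0.468
tcp mm [572.2 -15.5 132.3] jawyaw deg 74.71 toolx [ 0.003 -0.    -1.   ] gap 0.468 F [-0.4  0.2 -2.6] t 22.33
tcp mm [572.1 -15.6 132.3] jawyaw deg 74.7 toolx [ 0.003 -0.    -1.   ] gap 0.47 F [-0.2 -0.4 -2.8] t 22.38
```

View pics/w21c.png

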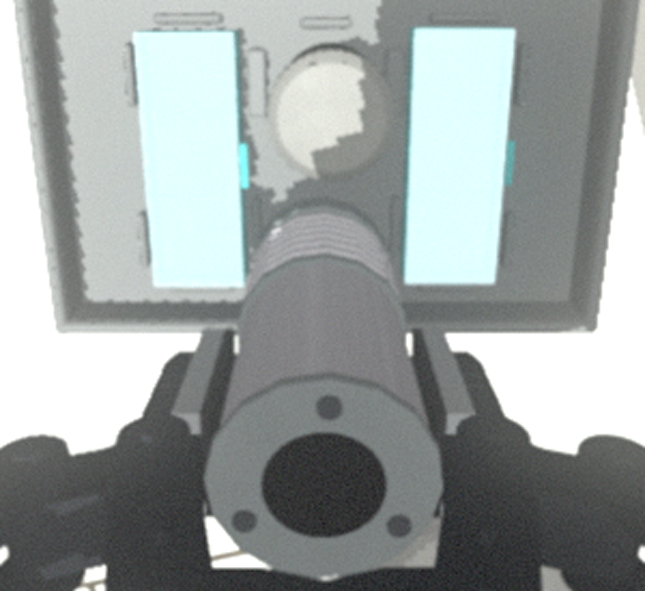

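```bash
python3 - <<'E'
from h import *
s=st();T=s["eef_pos"];u=np.array([-.965,.264,0])
for k in (0,-.002,-.004): 
  c=T+k*u-[0,0,.092];print(k,((pix("wrist",[c+.022*u],s)-[130,100])*2.15).round(0))
w=world("wrist",(np.array([(322,205),(205,480),(442,480),(326,375),(326,577)])/2.15+[130,100]),[T[2]-.092]+[T[2]+.023]*4,s)*1000;print(w.round(1), "base c",w[0]-22*u)
from tr import fit
fit("wrist",{k:np.array(v)/2.15+[130,100] for k,v in dict(t1=(188,18),t2=(325,22),t3=(464,18),BL=(58,330),BR=(596,330)).items()},s)
E
```

```text
tcp mm [572.1 -15.6 132.3] jawyaw deg 74.7 toolx [ 0.003 -0.    -1.   ] gap 0.47 F [-0.2 -0.4 -2.8] t 22.38
0 [[327. 190.]]
-0.002 [[327. 196.]]
-0.004 [[327. 202.]]
[[555.3 -12.6  40.3]
 [566.5 -36.9 155.3]
 [577.5   3.2 155.3]
 [551.9 -10.9 155.3]
 [593.  -22.1 155.3]] base c [576.56232765 -18.36323295  40.32656835]
tray [548.3  -9. ] -15.21
t1 [0.9 0.4] t2 [0.6 0.3] t3 [ 0.4 -0.6] BL [-0.3  1.3] BR [-1.6 -1.4] 
left [560.7  36.3]
right [536.  -54.4]
small [523.3  -2.2]
large [573.4 -15.8]
```

```bash
python3 -m inch '0 0 0 -2.2 1.7 -10 0;0 0 0 0 0 -10 0;0 0 0 0 0 -6 0;0 0 0 0 0 0 0;0 0 0 0 0 0 0';python3 -m inch '0 0 0 0 0 0 0;0 0 0 0 0 0 0';python3 - <<'E'
from h import *
s=st();im=get_image("wrist");im=cv2.convertScaleAbs(im,alpha=2.2);save(im,"w22");st();crop(im,130,100,430,375,"w22c",2.15)
T=s["eef_pos"];u=np.array([-.965,.264,0])
for k in (0,-.002,-.004): 
  c=T+k*u-[0,0,.092];print(k,((pix("wrist",[c+.022*u],s)-[130,100])*2.15).round(0))
E
```

```text
time_s: 22.8
eef_pos: [0.568, -0.0139, 0.1038]
eef_rot: [1.646, 1.569, 2.949]
ft_force: [-0.1, -0.4, -3.7]
finger_gap: 0.465
time_s: 22.97
eef_pos: [0.5691, -0.0141, 0.105]
eef_rot: [-1.333, 1.57, -0.03]
ft_force: [-0.3, -0.1, -4.1]
finger_gap: 0.469
tcp mm [569.1 -14.1 105. ] jawyaw deg 74.67 toolx [ 0.001 -0.    -1.   ] gap 0.469 F [-0.3 -0.1 -4.1] t 22.97
tcp mm [569.1 -14.  105.1] jawyaw deg 74.67 toolx [ 0.001  0.    -1.   ] gap 0.466 F [ 1.2 -0.7 -2.9] t 23.02
0 [[327. 191.]]
-0.002 [[327. 197.]]
-0.004 [[327. 203.]]
```

View pics/w22c.png

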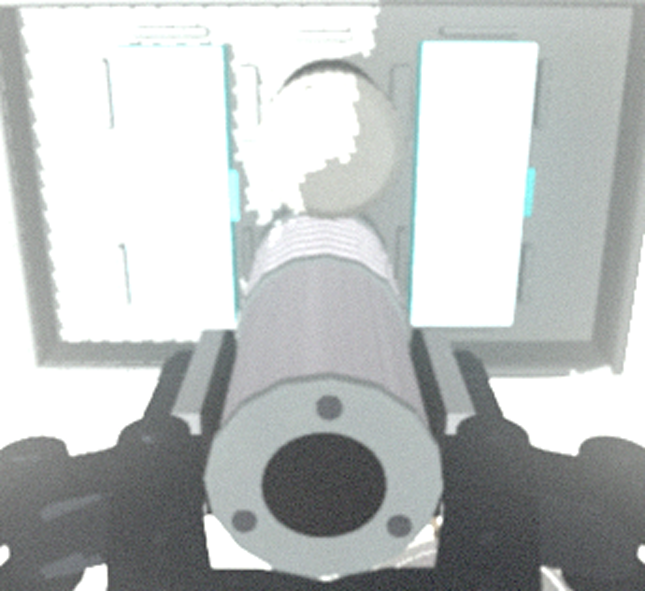

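```bash
python3 -m inch '0 0 0 0 1 -4 0;0 0 0 0 0 -3 0;0 0 0 0 0 0 0;0 0 0 0 0 0 0'; python3 -c "from h import *;st()";python3 -m inch '0 0 0 0 0 -1 0;0 0 0 0 0 -1 0;0 0 0 0 0 0 0;0 0 0 0 0 0 0'; python3 -c "from h import *;st()"
```

```text
time_s: 23.35
eef_pos: [0.5694, -0.013, 0.0977]
eef_rot: [-1.355, 1.57, -0.051]
ft_force: [2.5, -0.5, -5.2]
finger_gap: 0.464
tcp mm [569.4 -13.   97.7] jawyaw deg 74.68 toolx [ 0.001 -0.    -1.   ] gap 0.464 F [ 2.5 -0.5 -5.2] t 23.35
time_s: 23.68
eef_pos: [0.5694, -0.0131, 0.0962]
eef_rot: [-1.444, 1.569, -0.141]
ft_force: [2.2, -0.5, -1.7]
finger_gap: 0.468
tcp mm [569.4 -13.1  96.2] jawyaw deg 74.67 toolx [ 0.001 -0.    -1.   ] gap 0.468 F [ 2.2 -0.5 -1.7] t 23.68
```

```bash
python3 -m inch '0 0 0 0 0 -1 0;0 0 0 0 0 0 0;0 0 0 0 0 0 0'; python3 -c "from h import *;st()"
```

```text
time_s: 23.93
eef_pos: [0.5696, -0.0132, 0.096]
eef_rot: [-1.501, 1.568, -0.198]
ft_force: [0.8, -0.6, 5.7]
finger_gap: 0.467
tcp mm [569.6 -13.2  96. ] jawyaw deg 74.67 toolx [ 0.002 -0.    -1.   ] gap 0.467 F [ 0.8 -0.6  5.7] t 23.93
```

On the floor at 96.0, as expected. I'll release, rise and inspect.

```bash
python3 -m inch '0 0 0 0 0 0.5 0.55;0 0 0 0 0 0 0.65;0 0 0 0 0 0 0.75;0 0 0 0 0 0 0.85;0 0 0 0 0 0 0.9'; python3 -m inch '0 0 0 0 0 10 0.9;0 0 0 0 0 30 0.9;0 0 0 0 0 40 1;0 0 0 0 0 40 1;0 0 0 0 0 0 1';python3 -m inch '0 0 0 0 0 0 1;0 0 0 0 0 0 1;0 0 0 0 0 0 1'; python3 - <<'E'
from h import *
s=st();im=get_image("wrist");im=cv2.convertScaleAbs(im,alpha=1.4);save(im,"w23");st()
E
```

```text
time_s: 24.35
eef_pos: [0.5683, -0.0128, 0.0949]
eef_rot: [1.554, 1.57, 2.858]
ft_force: [0.4, -0.1, 0.1]
finger_gap: 0.899
time_s: 24.77
eef_pos: [0.5726, -0.0135, 0.2244]
eef_rot: [-1.459, 1.558, -0.156]
ft_force: [1.1, -0.3, 1.2]
finger_gap: 1.001
time_s: 25.02
eef_pos: [0.5679, -0.0128, 0.2142]
eef_rot: [1.627, 1.569, 2.931]
ft_force: [-0.3, 0.1, -0.3]
finger_gap: 0.997
tcp mm [567.9 -12.8 214.2] jawyaw deg 74.68 toolx [-0.002  0.    -1.   ] gap 0.997 F [-0.3  0.1 -0.3] t 25.02
tcp mm [567.8 -12.8 213.8] jawyaw deg 74.68 toolx [-0.003  0.001 -1.   ] gap 1.004 F [-0.5  0.5  1.2] t 25.07
```

View pics/w23.png

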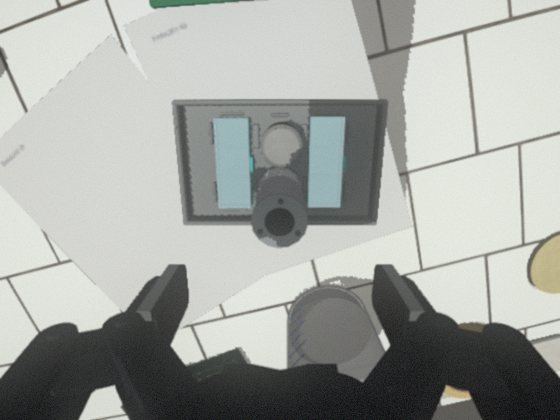

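```bash
python3 - <<'E'
from h import *
s=dict(st());s["eef_pos"]=np.array([.5679,-.0128,.2141])
print((world("wrist",[(279,219.5),(283,146)],[.119,.066],s)*1000).round(1))
E
python3 -m inch '0 0 0 -30 40 15 1;0 0 0 -30 40 15 1;0 0 0 -30 40 0 1;0 0 0 -30 40 0 1;0 0 0 -30 40 0 1';python3 -m inch '0 0 0 -20 40 0 1;0 0 0 -20 40 0 1;0 0 0 0 0 0 1;0 0 0 0 0 0 1;0 0 0 0 0 0 1'; python3 - <<'E'
from h import *
st();im=get_image("scene");crop(im,200,180,350,280,"s24",5);im=get_image("top");save(im,"t24");crop(im,240,165,340,240,"t24c",7.5)
E
```

```text
tcp mm [567.8 -12.8 213.8] jawyaw deg 74.68 toolx [-0.003  0.001 -1.   ] gap 1.004 F [-0.5  0.5  1.2] t 25.07
[[ 5.689e+02 -1.530e+01  1.190e+02]
 [ 5.248e+02  2.000e-01  6.600e+01]]
time_s: 25.48
eef_pos: [0.4439, 0.1518, 0.238]
eef_rot: [1.893, 1.568, -3.088]
ft_force: [0.9, 0.1, 0.4]
finger_gap: 0.998
time_s: 25.9
eef_pos: [0.4082, 0.2253, 0.2384]
eef_rot: [2.441, 1.569, -2.538]
ft_force: [-0.2, -0.8, 0.9]
finger_gap: 0.998
tcp mm [408.2 225.3 238.4] jawyaw deg 74.74 toolx [-0.001 -0.001 -1.   ] gap 0.998 F [-0.2 -0.8  0.9] t 25.9
```

View pics/s24.png

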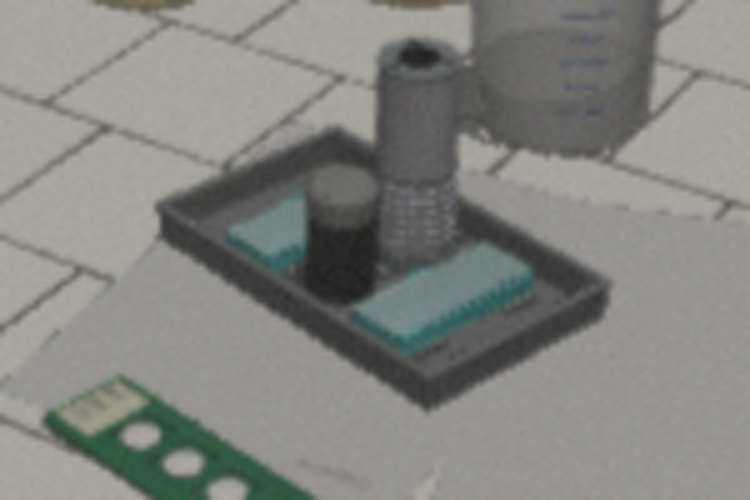

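View pics/t24c.png

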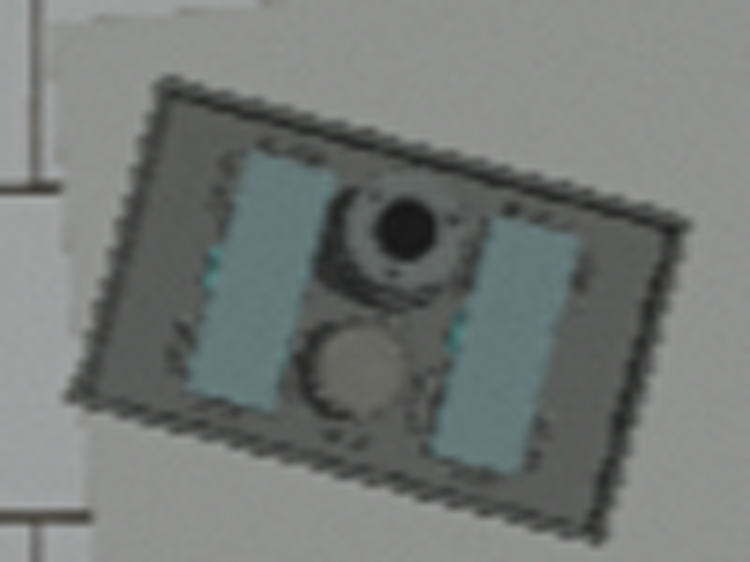

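View pics/t24.png

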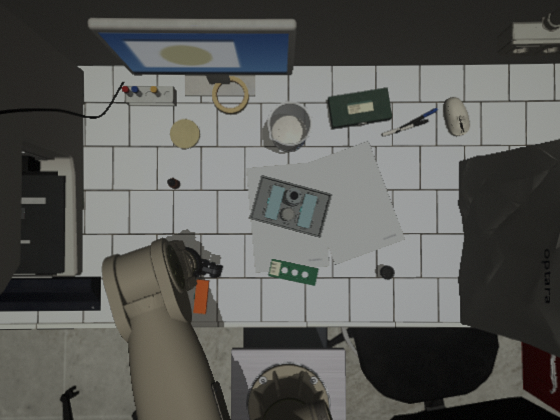

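```bash
python3 - <<'E'
from tr import *
g=lambda p:np.array(p)/7.5+[240,165]
print("lamp,lens",(world("top",[g((408,234)),g((361,370))],[.119,.066])*1000).round(1))
fit("top",{k:g(v) for k,v in dict(TR=(75,398),TL=(602,540),BL=(688,225),BR=(165,83)).items()},None)
rect("top",[g((248,150)),g((336,176)),g((272,410)),g((188,387))],.018)
rect("top",[g((493,215)),g((580,240)),g((518,474)),g((433,452))],.018)
E
```

```text
lamp,lens [[568.9 -18.4 119. ]
 [523.8  -3.1  66. ]]
tray [547.2 -11.9] -15.39
TR [-1.  -0.3] TL [-1.6  0.2] BL [ 1.1 -0.3] BR [1.5 0.3] 
left [559.7  33.4]
right [534.7 -57.2]
small [522.1  -5. ]
large [572.2 -18.8]
c [558.8  33.1  18. ] [(34.2, -106.6), (90.3, 164.6), (32.4, 74.6), (91.0, -14.3)]
c [534.6 -57.9  18. ] [(33.7, -106.2), (90.1, 165.0), (32.6, 75.4), (91.0, -14.4)]
```

```bash
python3 - <<'E'
from h import *
st();print(job_done())
E
```

```text
tcp mm [409.  224.4 238.6] jawyaw deg 74.58 toolx [-0.001 -0.001 -1.   ] gap 0.999 F [-0.1 -0.2 -0. ] t 26.0
the job is handed in; nothing more can be done
None
```

I packed both teal mailers flat in the two side pockets, then the lens case in the small pocket, and last the lamp housing in the large pocket. I handed the job in at 26.0 s. No verdict was given.

Last checks from the top and wrist cameras:
- **Mailers:** both are centred within about 1 mm and aligned within about 0.02 rad. Floor contact came at the expected heights.
- **Lens case:** it is about 2.5 mm off centre, standing upright.
- **Lamp housing:** it is about 3.5 mm off centre towards -x (both cameras agree), so probably near a rib but within 7 mm. It stands upright, and floor contact came at the expected height.
- **Left alone:** the eyepiece, dropper bottle and beaker look unmoved in the final top picture. I never touched the orange look-alike.

**Disagreements:**
- The top and wrist cameras differed by about 3 mm in y, and I used the wrist camera for placing.
- The lens case and the lamp housing appeared slightly tilted in the grip (about 0.06 and 0.035 rad). They looked upright after release.

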